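Hang the bus bar on the kit rail and tug-check it

ROBOT

A 7-joint arm with a two-finger parallel gripper is mounted at the origin on the work surface. World frame = base frame: x ahead of the robot, y to its left, z up, the work surface at z = 0. Lengths are in m, angles in rad, forces in N, time in s.
With the tool pointing down it reaches from about 0.4 to 0.75 m from the base axis. Payload 19.5 kg.
Tool frame: the origin (TCP) lies between the finger pads; the fingertips stand 14 mm ahead of it and the grasp point (between the pads) lies 5 mm behind it; z points along the fingers, y is the line along which they close (so a half turn about z gives the same grasp; the last joint's range is limited). The gripper opens to 85 mm and grips with 20 to 120 N. Pads are 22 mm wide; open, the fingers measure 114 mm over their backs; the gripper's body (76 mm by 85 mm) begins 54 mm behind the grasp point. The pads swing forward as they close: fully open they stand 13 mm farther back than shut.
Start: joints at [1.288, 0.707, -0.028, 1.485, 0.022, 0.951, -0.075], TCP at [0.137, -0.558, 0.245] pointing down, gripper open.
Joint ranges: [-2.71, 2.71], [-0.32, 2.16], [-1.57, 1.52], [0, 2.45], [-1.46, 4.6], [0, 2.02], [-2.83, 2.83]. Speed limits (rad/s): [1.89, 1.89, 2.57, 2.57, 3.01, 3.01, 3.01].

INTERFACE

Orientations are given as a 3x3 rotation matrix whose columns are the frame's x, y, z axes.
In Python, from workcell import read_state, snapshot, calibration, hand_in, find_in gives the robot as it stands.
- The arm moves only by the tool carry_out, never from a script. Its argument "commands" is a list of rows, each a list of 2 entries, a list of its own where there are three numbers: the shift along the tool's x, y, z in m, then the turn, a rotation vector about the tool's x, y, z in rad. A call has exactly 10 rows; each row shifts and turns the commanded pose from where the row before left it, along the tool's axes as they then stand; what a row does not reach is not made up. A row lasts 1/10 s, in which the tool goes at most 50 mm and 8.59 degrees, less where a joint would pass 70% of its speed; a pose out of reach is approached as far as the arm can. A call with a gripper value outside its range is refused whole. "claw" is the opening, from -1 (shut) to 1 (fully open), set as the call begins (left out, the last holds). The fingers move at their own pace and stop on an object; the grip force is fixed at half the most. Time passes only in rows, so rows that do not move let the fingers close, or fill a call up. It gives the time, the measured TCP pose, the force, the opening and the grip force at its end, in the units of the state.
- read_state(): the state, without advancing time (a new reading comes with each control period).
- snapshot(name): name is "side" or "top" or "wrist"; returns (picture, depth): 400x640x3 uint8, red, green, blue; 400x640 float32, m along the optical axis (not along the pixel's ray), 0 where there is no reading.
- calibration(name): a dict with "vfov" (degrees; the focal length in pixels is half the picture's height over the tangent of half this angle, whatever the lens; pixels are square), "cx", "cy" (the principal point, pixels), "cam_to_world" (4x4, takes a point from camera to world coordinates). Camera axes: x right, y down, z forward; pixel columns grow to the right and rows downward; lengths in m; the calibration is good to about 2 mm. A picture is of the moment at which its call begins: read the wrist's pose just before it. calibration takes no time and is no camera call; for the wrist camera it gives the pose at the moment of the call.
- hand_in(): hands the job in; it is judged then, once.
Trained networks look in the newest picture that a camera, given by its name, has taken for a name from the list of things; names that differ only in an ending like _2 or _b are one class to them, and where a whole thing is asked for, a point or a joint stands for the part that bears it (a point fixed in the world has none). Each returns a list of dicts, best first, with "conf" (0 to 1); they miss things now and then, are a little off and sometimes report something else, mostly with a low value. They report only what shows in the picture. A call takes as long as a camera call. They do not tell look-alikes from the thing itself.
- find_in(camera, label): "box" ([left, top, right, bottom] in pixels, round what is visible of it).
The state is a dict: "time": time; "joints": joint angles; "qd": joint speeds; "joint_efforts": joint torques, N m; "eef_pos": TCP position; "tool_rot": TCP orientation; "wrist_force": force on the tool from outside, world axes, zero at the start; "wrist_torque": the same for the moment, N m; "finger_gap": finger opening in m; "gripper_force": force on a finger pad.
Only numpy, scipy, OpenCV 4.12 (cv2) and the standard library are available. Lean on these libraries where they do the work, as an engineer would, in place of code of your own. Each camera call takes 0.05 s, during which the arm holds its last target. There are 200 camera calls.

TASK

Take the silvery tinned L-shaped bus bar out of the slanted transit rack: turn it about its own length so that its foot lines up with the slot in the clear guard and draw it out without forcing it, then hang it by its hole on the empty hook of the kit rail. While you still hold it, tug it gently downward for a moment to make sure the hook has it, then let go and leave it hanging at rest. Leave the other parts where they are.

Things in the scene. Friction and masses are not known exactly. Their poses are not given: they have to be found in the camera images.
- bus_bar: Silvery tinned copper bus bar, L-shaped, 6 mm thick, 0.21 to 0.35 kg, loose in one of the rack's two slots. Origin: stem axis at the underside of the foot. z: up the stem, 135 mm long; y: its 32 mm width (the edges to grip); x: thickness, stem -3 to +3 mm. Foot at the bottom runs from x = -3 to +49 mm, 32 mm wide, 6 mm high.
- bar_eye (a point): On the bus bar: middle of the top edge of its hanging hole, on the stem axis 126 mm above the origin, 9 mm below the top end. The hole goes through along the bar's x, 18 mm wide (y) and 30 mm high (z = 96 to 126 mm). Hung, this edge rests on the hook at hook_seat.
- bar_foot (a point): Tip of the bus bar's foot, 49 mm along its +x. At first the foot lies across the slot (bar's x within 20 degrees of the rack's +y), caught under the guard; foot on the floor plate, bar leaning with the rack (its z along the rack's z), stem against the low end of its slot.
- rack: Fixed aluminium rack; origin: centre of its floor plate's top face, 55 mm above the table. z: square to the plate, leaning 30 degrees from vertical to the robot's side; x: up the slope; y: level, across. Plate 110 mm (x) by 224 mm (y), cheeks at y = -114 and +114 mm up to z = 50 mm. One slot holds the bus bar, the other the copper bar. Do not push a bar against it with over 20 N.
- guard_top (a point): Centre of the top of the rack's clear guard, 50 mm in the rack's z above its origin, same axes; guard 5 mm thick, 45 mm free below it. Two yellow-edged slots at y = -48 and +48 mm, each from x = -34 to +34 mm and 44 mm wide in y. A bar comes out along z only with its foot lying along the slot (rack's +x or -x).
- hook_seat (a point): Resting place on the empty hook: top of its 6 mm round steel rod in the middle of its 10 mm flat bottom, about 223 mm above the table. x: level along the hook, from the open tip to the rail; y: across; z: up. Behind, the rod rises 4 mm over 39 mm to the clamp. Two hooks with parts on them are 105 or 210 mm away in y; this one may be left, middle or right.
- hook_tip (a point): Centre of the round end of the empty hook's upturned tip, on the robot's side: 17 mm in -x of hook_seat and 10 mm higher; rod radius 3 mm, so the tip's top is 13 mm above hook_seat.
- hook_free: The empty hook with its black clamp (22 x 20 x 32 mm); origin at the rail's centre, 55 mm in +x of hook_seat and 3 mm lower; same axes. The rail (12 mm thick, 20 mm high) runs level along y. A tug some 5 N above the bar's own weight is a fair gentle check; over 20 N on the hook is a yank.
- stand: Fixed kit stand: base plate 10 mm thick, 150 mm (x from -45 to +105) by 380 mm (y), posts 20 mm square at y = -175 and +175 mm, 230 mm tall, the hooks' rail between them, centre 220 mm high. Origin on the table under the rail's middle; axes as the hooks'.
- copper_bar: Bystander: bare reddish copper bar of the same shape and size as bus_bar, in the other slot of the rack, its foot likewise turned towards the rack's +y. Same origin and axes. Must stay.
- lid: Bystander: grey aluminium enclosure lid, 70 mm wide, 95 mm high, hung loosely on another hook. Origin at the top edge of its hanging hole; it reaches 8 mm above and 87 mm below. Must stay hung.
- strap: Bystander: flat copper strap 24 mm wide, 112 mm high, hung loosely on the third hook. Origin at the top edge of its hole; reaches 10 mm above and 102 mm below. Must stay hung.
- connector: Bystander: loose teal plastic connector housing 22 x 48 x 22 mm high, on the table.
- bumper0: Bystander: red silicone bumper foot, 22 mm across, 9 mm high, on the table.
- bumper1: Bystander: another red bumper foot, the same.
- magazine: Fixed black board magazine 80 (x) x 120 (y) mm with four upright green boards, 87 mm tall, between rack and stand on the robot's side. Origin: centre of the underside.
Not all that is in view belongs to the job. What is shaped like the bus_bar but purple is not meant.

How it is judged:
On the way, in this order (a step that is already met when the one before it is completed fails the run):
1. the bus bar is drawn out of the rack, its foot clear above the guard (z of bus_bar in the frame of rack above 0.055 m), for 0.1 s.
2. the bar hangs with the top edge of its hole on the empty hook and, still held in the fingers, is tugged down so that the hook carries more than 5 N (the bar alone weighs 2.1 to 3.5 N) (distance between bar_eye and hook_seat below 0.01 m and z of bar_eye in the frame of hook_seat below 0.003 m and contact force between the fingers and bus_bar above 1 N and contact force between bus_bar and hook_free above 5 N), for 0.2 s.
At the end, for the whole second after the job is handed in: The bus bar, let go, hangs by its hole on the empty hook: hole top within 10 mm of the hook's resting place, hook carrying it, stem within 17 degrees of upright, under 50 mm/s; lid and strap still hang on their hooks and the copper bar stands in the rack (distance between bar_eye and hook_seat below 0.01 m and contact force between bus_bar and hook_free above 1 N and angle between bus_bar's own z axis and vertical below 0.3 rad and linear speed of bus_bar below 0.05 m/s and height (world z) of each of lid, strap above 0.2 m and z of copper_bar in the frame of rack below 0.02 m); the robot touches nothing.
It fails at once if the bus bar is forced against the rack or its guard (over 30 N) (contact force between bus_bar and rack above 30 N).
It fails at once if the hook is yanked (bar on hook over 25 N) (contact force between bus_bar and hook_free above 25 N).
It fails at once if a bystander part is disturbed (moved over 30 mm) (distance of any of copper_bar, lid, strap, connector, bumper0, bumper1 from where it was at the start of the episode above 0.03 m).
It also fails if it takes over 54 s, if anything falls off the work surface, if the arm or the gripper's body presses on something with over 40 N, if the wrist force passes 120 N, or if a joint passes its speed limit or range.

## Working session

There is one attempt and no reset: what is moved stays moved. The work goes in short steps, Python scripts to look and compute and a tool call to move; the robot and the scene stay as the last step left them, time stands still between calls to the robot, and variables do not carry over. Pictures are saved under pics/ and viewed, at most 10 in all, crops included, and the job is handed in when it is done.

Besides the shell and the picture viewer there is one more tool, called after ">>>" as name([rows], argument=value, ...), one row to a line, values as JSON. carry_out: Moves the arm, as the interface text tells. Its arguments: {"type":"object","properties":{"commands":{"type":"array","items":{"type":"array"}},"claw":{"type":"number"}},"required":["commands"]}

```bash
mkdir -p pics; cat > h.py <<'E'
import numpy as np, cv2
from workcell import *
def K(c): 
    f=200/np.tan(np.radians(c['vfov'])/2); return f,c['cx'],c['cy']
def cloud(n,save=None):
    c=calibration(n); p,d=snapshot(n); f,cx,cy=K(c)
    v,u=np.mgrid[0:400,0:640]; P=np.stack([(u-cx)/f*d,(v-cy)/f*d,d],-1)
    T=np.array(c['cam_to_world']); W=P@T[:3,:3].T+T[:3,3]; W[d==0]=np.nan
    np.savez(f'{n}.npz',p=p,d=d,W=W,T=T,k=[f,cx,cy])
    if save: cv2.imwrite(f'pics/{save}.png',p[:,:,::-1])
    return p,d,W
E
python3 - <<'E'
from h import *
s=read_state();print(s['time'],s['eef_pos'],np.round(s['tool_rot'],3).tolist(),s['finger_gap'])
for n in('side','top'):
    cloud(n,n+'1');c=calibration(n);print(n,np.round(c['cam_to_world'],3).tolist(),c['vfov'])
    for l in('bus_bar','rack','hook_free','hook_seat','hook_tip','bar_eye','copper_bar','stand','magazine','connector','lid','strap','guard_top'):
        try:print(l,[(np.round(b['box']).astype(int).tolist(),round(b['conf'],2)) for b in find_in(n,l)[:3]])
        except Exception as e:print(l,e)
a=cv2.imread('pics/side1.png');b=cv2.imread('pics/top1.png')
E
```

```text
0.0 [ 0.13708179 -0.55818735  0.24485044] [[0.971, 0.238, -0.0], [0.238, -0.971, 0.001], [-0.0, -0.001, -1.0]] 0.08547540448050618
side [[-0.903, -0.218, 0.37, 0.094], [-0.429, 0.417, -0.801, 0.721], [0.02, -0.882, -0.47, 0.676], [0.0, 0.0, 0.0, 1.0]] 55.355876904919114
bus_bar [([381, 204, 421, 231], 0.77), ([342, 172, 358, 191], 0.61), ([406, 174, 424, 194], 0.56)]
rack [([289, 168, 364, 229], 0.83)]
hook_free [([140, 246, 190, 264], 0.84)]
hook_seat [([143, 245, 192, 263], 0.77)]
hook_tip [([141, 243, 191, 262], 0.73)]
bar_eye [([400, 176, 430, 196], 0.59), ([342, 167, 362, 196], 0.58), ([317, 178, 339, 206], 0.55)]
copper_bar [([318, 180, 338, 206], 0.69)]
stand [([106, 178, 247, 371], 0.57)]
magazine [([315, 235, 360, 286], 0.73), ([231, 198, 236, 241], 0.53)]
connector [([107, 178, 246, 372], 0.69), ([303, 294, 321, 306], 0.56), ([313, 230, 361, 287], 0.25)]
lid [([194, 215, 222, 270], 0.6)]
strap [([229, 201, 236, 242], 0.62)]
guard_top [([293, 168, 369, 234], 0.92)]
top [[-0.026, -0.989, 0.143, 0.261], [-1.0, 0.027, 0.002, -0.145], [-0.006, -0.143, -0.99, 1.955], [0.0, 0.0, 0.0, 1.0]] 42.87175396407179
bus_bar [([364, 196, 370, 212], 0.61), ([247, 226, 260, 238], 0.59)]
rack []
hook_free []
hook_seat [([177, 159, 184, 167], 0.54)]
hook_tip [([181, 155, 184, 167], 0.65)]
bar_eye [([423, 239, 459, 260], 0.68), ([361, 194, 366, 200], 0.5)]
copper_bar []
stand [([156, 132, 272, 193], 0.89)]
magazine [([270, 220, 305, 246], 0.58)]
connector [([249, 226, 259, 238], 0.61)]
lid [([206, 169, 226, 174], 0.46)]
strap [([243, 161, 254, 168], 0.49)]
guard_top [([322, 166, 393, 215], 0.72)]
```

```bash
python3 - <<'E'
from h import *
b=cv2.imread('pics/top1.png')
cv2.imwrite('pics/top1c.png',cv2.resize(b[120:280,140:480],None,fx=2.3,fy=2.3,interpolation=3))
a=cv2.imread('pics/side1.png')
cv2.imwrite('pics/side1c.png',cv2.resize(a[140:380,100:440],None,fx=2.3,fy=2.3,interpolation=3))
E
```

```text
(no output)
```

View pics/top1c.png

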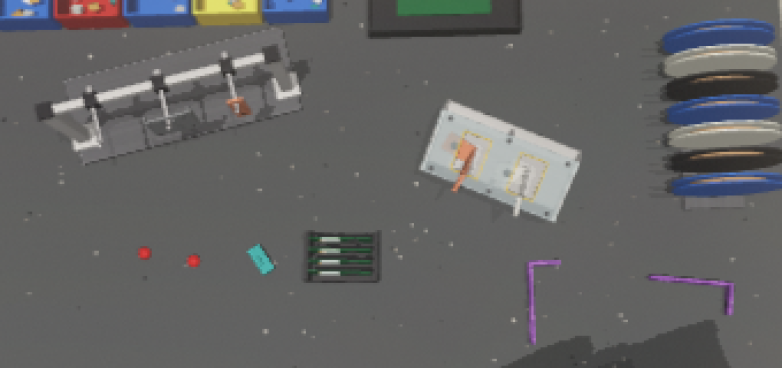

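View pics/side1c.png

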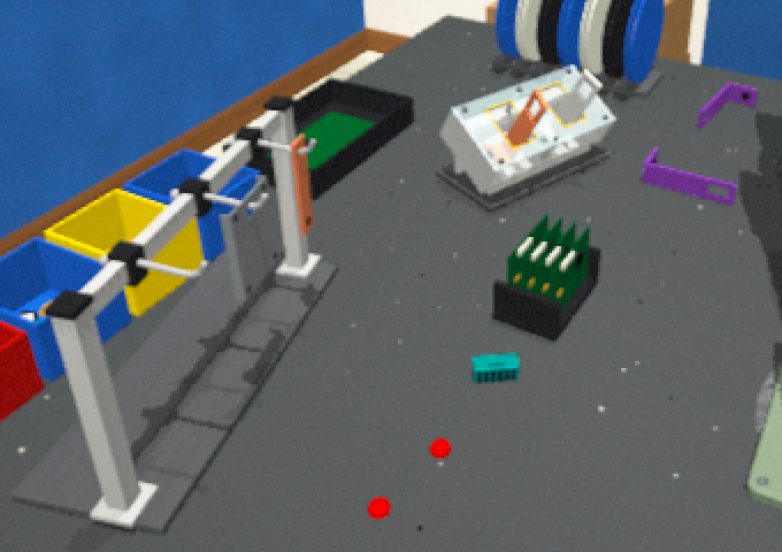

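The top crop shows the silver bar in the rack's right slot at full-image px (367,198), and the reddish copper bar in the left slot at (341,188). The two purple L shapes at about (375,235) and (445,245) lie on the table and are decoys. The empty hook is the leftmost, at px (181,160). The lid is on the middle hook and the strap on the right one.

Next I measure the rack and hook from depth.

```bash
python3 - <<'E'
from h import *
np.set_printoptions(precision=4,suppress=True)
for n in('top','side'):
    z=np.load(n+'.npz');W=z['W'];p=z['p'].astype(int)
    x0,y0,x1,y1=((318,160,398,220),(285,165,372,232))[n=='side']
    S=W[y0:y1,x0:x1].reshape(-1,3);C=p[y0:y1,x0:x1].reshape(-1,3)
    ok=np.isfinite(S[:,0])&(S[:,2]>.03);S,C=S[ok],C[ok]
    print(n,len(S),S.min(0),S.max(0))
    # ransac plane with tilt ~30
    rng=np.random.default_rng(0);best=None
    for _ in range(3000):
        a=S[rng.choice(len(S),3,False)];nn=np.cross(a[1]-a[0],a[2]-a[0]);l=np.linalg.norm(nn)
        if l<1e-5: continue
        nn/=l; nn*=np.sign(nn[2])
        if abs(nn[2]-np.cos(np.pi/6))>.06: continue
        i=abs((S-a[0])@nn)<.003
        if best is None or i.sum()>best.sum(): best=i
    Q=S[best];c=Q.mean(0);nn=np.linalg.svd(Q-c)[2][2];nn*=np.sign(nn[2])
    print('plane',len(Q),c,nn,np.degrees(np.arccos(nn[2])))
    # rack axes
    h=-nn[:2]/np.linalg.norm(nn[:2]); c30,s30=np.cos(np.pi/6),.5
    X=np.array([h[0]*c30,h[1]*c30,s30]);Y=np.array([-h[1],h[0],0]);
    loc=np.c_[(Q-c)@X,(Q-c)@Y]
    print('rect',cv2.minAreaRect(loc.astype(np.float32)), np.percentile(loc,[0.5,99.5],axis=0), 'ang',np.degrees(np.arctan2(h[1],h[0])))
    mid=np.percentile(loc,[.5,99.5],axis=0).mean(0);print('centre',c+mid[0]*X+mid[1]*Y)
    yel=(C[:,0]>170)&(C[:,1]>130)&(C[:,2]<C[:,1]-50)&(C[:,0]-C[:,1]<60)
    L=np.c_[(S-c)@X,(S-c)@Y,(S-c)@nn][yel];print('yellow',len(L),S[yel].mean(0),L.min(0),L.max(0))
    # hook
    x0,y0,x1,y1=((150,130,276,195),(105,175,250,375))[n=='side']
    S=W[y0:y1,x0:x1].reshape(-1,3);S=S[np.isfinite(S[:,0])&(S[:,2]>.205)&(S[:,2]<.25)]
    print('rail',len(S)); r=cv2.minAreaRect(S[:,:2].astype(np.float32));print(r,cv2.boxPoints(r).tolist())
for l,b in(('t',[181,155,184,167]),):
    W=np.load('top.npz')['W'];print(W[152:172,176:188,2].round(3))
E
```

```text
top 2070 [ 0.4494 -0.4298  0.03  ] [ 0.6509 -0.1704  0.1792]
plane 692 [ 0.5374 -0.2954  0.1004] [-0.4779  0.2067  0.8537] 31.380054236843375
rect ((-0.0016424879431724548, 0.0006591454148292542), (0.11260612308979034, 0.2319285124540329), 0.13360899686813354) [[-0.0576 -0.1139]
 [ 0.0539  0.1161]] ang -23.39355817829494
centre [ 0.5364 -0.2937  0.0995]
yellow 32 [ 0.5482 -0.2672  0.0963] [-0.0403 -0.0706 -0.0537] [0.0366 0.0726 0.008 ]
rail 825
((0.6310610771179199, 0.21827785670757294), (0.09922845661640167, 0.3747168779373169), 12.11861801147461) [[0.5432191491127014, 0.3910451829433441], [0.6218858361244202, 0.024678867310285568], [0.7189030051231384, 0.04551053047180176], [0.6402363181114197, 0.4118768572807312]]
side 2519 [ 0.4524 -0.6538  0.0301] [ 0.6661 -0.1691  0.1729]
plane 1093 [ 0.5448 -0.2784  0.0981] [-0.4598  0.1974  0.8658] 30.026038881920645
rect ((0.0027739666402339935, -0.017215527594089508), (0.112799271941185, 0.23452132940292358), 0.04383818432688713) [[-0.053  -0.1328]
 [ 0.0574  0.0995]] ang -23.237308615999112
centre [ 0.54   -0.2945  0.0992]
yellow 101 [ 0.
[... 1438 characters left out ...]
.24   0.24   0.239  0.243  0.241  0.232  0.228  0.229  0.222
   0.214  0.222]
 [ 0.229  0.239  0.237  0.236  0.239  0.237  0.234  0.23   0.214  0.012
   0.014  0.022]
 [ 0.218  0.24   0.228  0.228  0.235  0.234  0.22   0.213  0.208  0.006
   0.017  0.004]
 [ 0.017  0.016  0.223  0.216  0.224  0.222  0.201  0.016  0.015  0.006
   0.02   0.012]
 [ 0.009  0.003  0.014  0.009  0.232  0.227  0.011  0.019  0.013  0.01
   0.01   0.022]
 [ 0.011  0.016  0.012  0.016  0.223  0.229  0.007  0.017  0.009  0.017
   0.013  0.016]
 [ 0.012  0.007  0.006  0.012  0.019  0.233  0.219  0.005  0.015  0.019
   0.006  0.013]
 [ 0.012  0.006  0.024  0.012  0.008  0.231  0.228  0.019  0.009  0.009
   0.02   0.012]]
```

```bash
cat >> h.py <<'E'
from scipy.spatial.transform import Rotation as Ro
from scipy.linalg import logm
np.set_printoptions(precision=4,suppress=True)
def rackf(g=(0.538,-0.294,0.0985),yaw=-23.35):
    a=np.radians(yaw);h=np.array([np.cos(a),np.sin(a)]);c,s=np.cos(np.pi/6),.5
    R=np.c_[[h[0]*c,h[1]*c,s],[-h[1],h[0],0],[-h[0]*s,-h[1]*s,c]]
    return np.array(g)-.05*R[:,2],R
def twist(p,R,tag=''):
    "body twist from current pose to target: total shift & rotvec (divide by rows)"
    s=read_state();p0=np.array(s['eef_pos']);R0=np.array(s['tool_rot'])
    T0=np.eye(4);T0[:3,:3]=R0;T0[:3,3]=p0;T=np.eye(4);T[:3,:3]=R;T[:3,3]=p
    L=logm(np.linalg.inv(T0)@T).real
    v,w=L[:3,3],np.array([L[2,1],L[0,2],L[1,0]])
    print(tag,'t',s['time'],'screw v',v,'|v|',np.linalg.norm(v),'w',w,'deg',np.degrees(np.linalg.norm(w)),'straight',R0.T@(p-p0));return v,w
E
python3 - <<'E'
from h import *
O,R=rackf();print(O)
Rt=np.c_[R[:,1],R[:,0],-R[:,2]]
p=O+R@[-.018,-.048,.23];print(p);twist(p,Rt)
c=calibration('wrist');s=read_state();T=np.array(c['cam_to_world']);R0=np.array(s['tool_rot']);print('cam in tool',R0.T@(T[:3,3]-s['eef_pos']),R0.T@T[:3,:3],c['vfov'])
E
```

```text
[ 0.561  -0.3039  0.0552]
[ 0.422  -0.2962  0.2454]
 t 1.4 screw v [ 0.4001 -0.0206  0.0115] |v| 0.40078252746451454 w [-0.4858  0.2413 -0.9007] deg 60.24054942616684 straight [ 0.3392 -0.1866 -0.0001]
cam in tool [ 0.0859 -0.0003 -0.1287] [[ 0.0008 -0.9446 -0.3283]
 [ 1.      0.0008  0.0002]
 [ 0.0001 -0.3283  0.9446]] 58.10259573858424
```

>>> carry_out([
  [[0.02,-0.001,0.0006],[-0.0243,0.0121,-0.045]],
  [[0.02,-0.001,0.0006],[-0.0243,0.0121,-0.045]],
  [[0.02,-0.001,0.0006],[-0.0243,0.0121,-0.045]],
  [[0.02,-0.001,0.0006],[-0.0243,0.0121,-0.045]],
  [[0.02,-0.001,0.0006],[-0.0243,0.0121,-0.045]],
  [[0.02,-0.001,0.0006],[-0.0243,0.0121,-0.045]],
  [[0.02,-0.001,0.0006],[-0.0243,0.0121,-0.045]],
  [[0.02,-0.001,0.0006],[-0.0243,0.0121,-0.045]],
  [[0.02,-0.001,0.0006],[-0.0243,0.0121,-0.045]],
  [[0.02,-0.001,0.0006],[-0.0243,0.0121,-0.045]],
], claw=1)

```text
time: 2.4
eef_pos: [0.3128, -0.4639, 0.2459]
tool_rot: [[0.761, 0.612, 0.214], [0.646, -0.747, -0.16], [0.062, 0.26, -0.964]]
wrist_force: [0.7, -1.2, -0.7]
finger_gap: 0.0856
gripper_force: 0.0
```

>>> carry_out([
  [[0.02,-0.001,0.0006],[-0.0243,0.0121,-0.045]],
  [[0.02,-0.001,0.0006],[-0.0243,0.0121,-0.045]],
  [[0.02,-0.001,0.0006],[-0.0243,0.0121,-0.045]],
  [[0.02,-0.001,0.0006],[-0.0243,0.0121,-0.045]],
  [[0.02,-0.001,0.0006],[-0.0243,0.0121,-0.045]],
  [[0.02,-0.001,0.0006],[-0.0243,0.0121,-0.045]],
  [[0.02,-0.001,0.0006],[-0.0243,0.0121,-0.045]],
  [[0.02,-0.001,0.0006],[-0.0243,0.0121,-0.045]],
  [[0.02,-0.001,0.0006],[-0.0243,0.0121,-0.045]],
  [[0.02,-0.001,0.0006],[-0.0243,0.0121,-0.045]],
])

```text
time: 3.4
eef_pos: [0.4314, -0.3062, 0.2545]
tool_rot: [[0.393, 0.804, 0.447], [0.92, -0.346, -0.187], [0.004, 0.485, -0.875]]
wrist_force: [1.2, -1.0, -0.7]
finger_gap: 0.0855
gripper_force: 0.0
```

```bash
python3 - <<'E'
from h import *
O,R=rackf();Rt=np.c_[R[:,1],R[:,0],-R[:,2]]
p=O+R@[-.018,-.048,.23];twist(p,Rt)
cloud('wrist','w1');print(read_state()['joints'])
E
```

```text
t 3.4 screw v [ 0.0055 -0.0154  0.0018] |v| 0.016433229908420055 w [-0.0176 -0.0053  0.0012] deg 1.0541332013367586 straight [ 0.0055 -0.0154  0.0019]
[ 0.7351  0.5066 -0.1969  2.1395  0.1338  0.0012  0.0536]
```

View pics/w1.png

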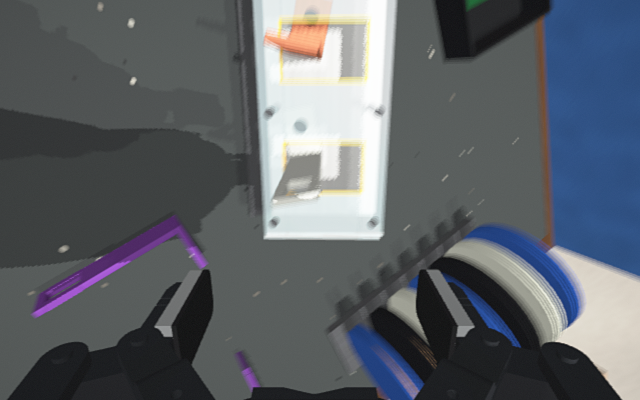

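The wrist view shows the silver bar's stem at px (275-320,150-202) in the lower yellow slot. The copper bar is in the upper slot at (265-328,22-58). Two purple decoys lie on the table at lower left. I identify the bus bar by its silver colour and its place in the rack. Next I measure its stem in the rack frame and save an enlarged crop to confirm it.

```bash
python3 - <<'E'
from h import *
z=np.load('wrist.npz');W=z['W'];O,R=rackf();L=(W-O)@R;p=z['p'].astype(int)
im=cv2.imread('pics/w1.png');cv2.imwrite('pics/w1c.png',cv2.resize(im[120:250,240:400],None,fx=4,fy=4,interpolation=2))
# guard plane check
g=(abs(L[...,2]-.05)<.012)&(abs(L[...,0])<.06)&(abs(L[...,1])<.12);G=L[g]
A=np.c_[G[:,:2],np.ones(len(G))];k=np.linalg.lstsq(A,G[:,2],rcond=None)[0];print('guard z fit',k,len(G),np.percentile(G[:,0],[.5,99.5]),np.percentile(G[:,1],[.5,99.5]))
P=p;yel=(P[...,0]>170)&(P[...,2]<P[...,1]-45)&(P[...,0]-P[...,1]<70)&g
for s in(-1,1):
    Y=L[yel&(L[...,1]*s>0)];print('yellow',s,len(Y),np.percentile(Y[:,:2],[2,98],axis=0).tolist(),np.median(Y[:,2]))
b=(L[...,2]>.065)&(L[...,2]<.145)&(abs(L[...,0])<.07)&(abs(L[...,1]+.048)<.045)
B=L[b];print('bar',len(B))
for lo in np.arange(.065,.14,.015):
    q=B[(B[:,2]>=lo)&(B[:,2]<lo+.015)]
    if len(q)>5:
        f=np.polyfit(q[:,0],q[:,1],1);print('z%.3f'%lo,len(q),q.mean(0),np.percentile(q[:,0],[2,98]),'slope deg',np.degrees(np.arctan(f[0])))
c=B.mean(0);n=np.linalg.svd(B-c)[2];print(c,n,B[:,2].max())
E
```

```text
guard z fit [-0.0005  0.0001  0.0491] 21925 [-0.0529  0.0563] [-0.1159  0.0858]
yellow -1 159 [[-0.032403137498852444, -0.07096989403522938], [0.037687088620135006, -0.023582248084128402]] 0.0494546779106663
yellow 1 690 [[-0.0333238405166785, 0.029555127623337958], [0.03784149469744633, 0.07479809112404279]] 0.049328628485219
bar 1403
z0.065 179 [-0.0159 -0.0462  0.0725] [-0.0316 -0.0006] slope deg 8.59736696016375
z0.080 261 [-0.0167 -0.0469  0.0889] [-0.0317 -0.0013] slope deg 10.137437601404871
z0.095 243 [-0.0177 -0.0479  0.0995] [-0.0327 -0.0012] slope deg 10.245799789086188
z0.110 154 [-0.0164 -0.0467  0.1176] [-0.033  -0.0011] slope deg 8.765424586770816
z0.125 566 [-0.0171 -0.0483  0.1328] [-0.0324 -0.0023] slope deg 9.704268635003897
[-0.0169 -0.0475  0.1095] [[-0.0165 -0.031   0.9994]
 [-0.9849 -0.1716 -0.0215]
 [-0.1722  0.9847  0.0277]] 0.13584760740235122
```

View pics/w1c.png

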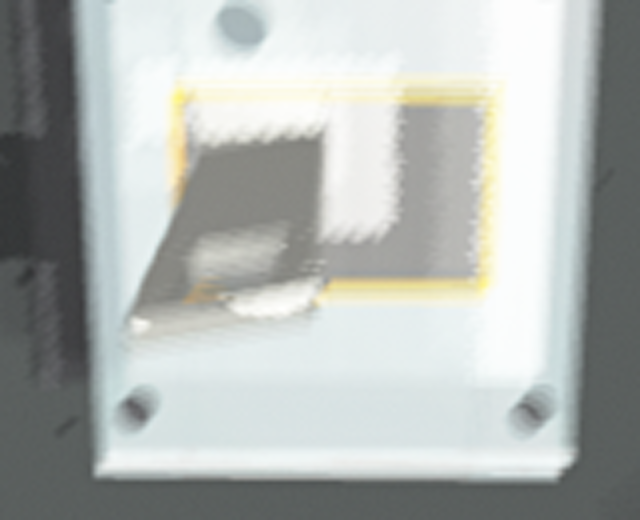

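The crop confirms it: a silver stem with its hole, leaning through the yellow slot with the foot under the clear guard. The bar is rotated +9.7° from the rack's +y, and the slot is centred at about (2,-47) mm in my rack frame. Approaching along the rack's z.

```bash
cat >> h.py <<'E'
def rt(deg):
    O,R=rackf();return R@Ro.from_euler('z',deg,degrees=True).as_matrix()@np.c_[[0,1,0],[1,0,0],[0,0,-1]].astype(float)
def inrack():
    O,R=rackf();s=read_state();return R.T@(np.array(s['eef_pos'])-O)
E
python3 - <<'E'
from h import *
O,R=rackf();Rt=rt(9.7)
for z in(.17,.094):
    p=O+R@[-.0164,-.0502,z];twist(p,Rt,z)
E
```

```text
0.17 t 3.45 screw v [ 0.0021 -0.0155  0.0624] |v| 0.0643234923301462 w [-0.0122 -0.0089 -0.1632] deg 9.389673600338194 straight [ 0.0006 -0.0152  0.0625]
0.094 t 3.45 screw v [ 0.0018 -0.015   0.1384] |v| 0.13921326034122203 w [-0.0122 -0.0089 -0.1632] deg 9.389673600338194 straight [-0.     -0.0142  0.1385]
```

>>> carry_out([
  [[0.0,-0.003,0.01],[-0.002,-0.002,-0.033]],
  [[0.0,-0.003,0.01],[-0.002,-0.002,-0.033]],
  [[0.001,-0.003,0.01],[-0.002,-0.002,-0.033]],
  [[0.001,-0.003,0.01],[-0.003,-0.002,-0.033]],
  [[0,-0.003,0.01],[-0.003,-0.001,-0.031]],
  [[0,0,0.012],[0,0,0]],
  [[0,0,0],[0,0,0]],
  [[0,0,0],[0,0,0]],
  [[0,0,0],[0,0,0]],
  [[0,0,0],[0,0,0]],
])

```text
time: 4.45
eef_pos: [0.4582, -0.325, 0.2192]
tool_rot: [[0.257, 0.867, 0.428], [0.964, -0.198, -0.177], [-0.068, 0.458, -0.886]]
wrist_force: [0.6, 0.2, -0.5]
finger_gap: 0.0852
gripper_force: 0.0
```

```bash
python3 - <<'E'
from h import *
O,R=rackf();Rt=rt(9.7)
twist(O+R@[-.0164,-.0502,.094],Rt);print(read_state()['joints'])
E
```

```text
t 4.45 screw v [ 0.013  -0.0202  0.0916] |v| 0.09465466610725196 w [-0.0404 -0.014  -0.0075] deg 2.489605808323253 straight [ 0.0123 -0.0184  0.092 ]
[ 0.7129  0.6109 -0.1668  2.0636  0.1288  0.001   0.2262]
```

>>> carry_out([
  [[0.005,-0.007,0.01],[0,0,0]],
  [[0.005,-0.007,0.01],[-0.01,-0.004,-0.002]],
  [[0.002,-0.004,0.01],[-0.01,-0.004,-0.002]],
  [[0,0,0.01],[-0.01,-0.004,-0.002]],
  [[0,0,0.01],[-0.01,-0.002,-0.002]],
  [[0,0,0],[0,0,0]],
  [[0,0,0],[0,0,0]],
  [[0,0,0],[0,0,0]],
  [[0,0,0],[0,0,0]],
  [[0,0,0],[0,0,0]],
])

```text
time: 5.45
eef_pos: [0.4822, -0.3341, 0.1945]
tool_rot: [[0.246, 0.872, 0.423], [0.967, -0.192, -0.168], [-0.065, 0.45, -0.89]]
wrist_force: [0.9, -0.6, 0.1]
finger_gap: 0.085
gripper_force: 0.0
```

```bash
python3 - <<'E'
from h import *
O,R=rackf();Rt=rt(9.7)
twist(O+R@[-.0164,-.0502,.094],Rt);print(read_state()['joints'])
E
```

```text
t 5.45 screw v [ 0.0137 -0.0305  0.0577] |v| 0.06667087012265187 w [-0.0482 -0.0218  0.0007] deg 3.0323090292895936 straight [ 0.0131 -0.0291  0.0585]
[ 0.6923  0.6819 -0.1555  2.0016  0.0064  0.001   0.3539]
```

```bash
cat > kin.py <<'E'
import numpy as np, itertools
from scipy.optimize import least_squares
from scipy.spatial.transform import Rotation as Ro
D=[([1.288,.707,-.028,1.485,.022,.951,-.075],[.13708,-.55819,.24485],[[.971,.238,0],[.238,-.971,.001],[0,-.001,-1]]),
([.7351,.5066,-.1969,2.1395,.1338,.0012,.0536],[.4314,-.3062,.2545],[[.393,.804,.447],[.92,-.346,-.187],[.004,.485,-.875]]),
([.7129,.6109,-.1668,2.0636,.1288,.001,.2262],[.4582,-.325,.2192],[[.257,.867,.428],[.964,-.198,-.177],[-.068,.458,-.886]]),
([.6923,.6819,-.1555,2.0016,.0064,.001,.3539],[.4822,-.3341,.1945],[[.246,.872,.423],[.967,-.192,-.168],[-.065,.45,-.89]])]
def rz(a):return Ro.from_euler('z',a).as_matrix()
def ry(a):return Ro.from_euler('y',a).as_matrix()
def fk(q,s,k):
    # k: h,L1,L2,d,a1(x offset at elbow),a2(x offset at wrist)
    R=rz(s[0]*q[0]);p=np.array([0,0,k[0]])
    R=R@ry(q[1])@rz(s[1]*q[2]);p=p+R@[k[4],0,k[1]]
    R=R@ry(q[3])@rz(s[2]*q[4]);p=p+R@[k[5],0,k[2]]
    R=R@ry(q[5])@rz(s[3]*q[6]);p=p+R@[k[6],0,k[3]]
    return p,R@rz(k[7])
def fit():
    best=None
    for s in itertools.product((-1,1),repeat=4):
      for c in(0,np.pi/2,np.pi,-np.pi/2):
        def res(k):
            o=[]
            for q,p,R in D:
                P,Q=fk(q,s,k);o+=list((P-p)*5);o+=list((Q-np.array(R)).ravel())
            return np.array(o)
        r=least_squares(res,[.33,.4,.4,.2,0,0,0,c])
        if best is None or r.cost<best[0]:best=(r.cost,s,r.x,res(r.x))
    return best
E
python3 - <<'E'
from kin import *
np.set_printoptions(precision=4,suppress=True)
c,s,k,r=fit();print(c,s,k);print(r.reshape(4,12)[:,:3]/5)
print(abs(r.reshape(4,12)[:,3:]).max(1))
E
```

```text
0.01755624554347133 (-1, -1, -1, -1) [-0.049   0.5868  0.1337  0.1151  0.0525 -0.0888  0.0069  1.5723]
[[ 0.0302  0.0086 -0.0024]
 [-0.0035  0.014   0.0077]
 [ 0.0047  0.0046  0.0003]
 [ 0.0031 -0.0077 -0.0056]]
[0.0003 0.0047 0.002  0.0018]
```

```bash
python3 - <<'E'
from kin import *
import itertools
np.set_printoptions(precision=4,suppress=True)
s=(-1,-1,-1,-1)
out=[]
for a1,a2,a3 in itertools.product((.0525,-.0525),(.0775,-.0775),(.076,-.076)):
    k0=np.array([.267,.293,.3425,.27,a1,a2,a3,np.pi/2])
    def res(k,w=.02):
        o=[]
        for q,p,R in D:
            P,Q=fk(q,s,k);o+=list((P-p)*5);o+=list((Q-np.array(R)).ravel())
        return np.r_[o,w*(k-k0)*5]
    r=least_squares(res,k0);out.append((np.abs(res(k0)[:48].reshape(4,12)[:,:3]/5).max(),r.cost,k0[4:7],r.x,np.abs(r.fun[:48].reshape(4,12)[:,:3]/5).max()))
for o in sorted(out,key=lambda o:o[1])[:3]:print(o)
from workcell import read_state
st=read_state();print(np.round(st['joints'],5).tolist(),np.round(st['eef_pos'],5))
E
```

```text
(np.float64(0.2896952508625918), np.float64(0.018659761618730376), array([ 0.0525, -0.0775,  0.076 ]), array([ 0.0327,  0.6018,  0.1701,  0.1636,  0.0463, -0.0556,  0.0222,
        1.5723]), np.float64(0.030911927375776055))
(np.float64(0.2154067008111374), np.float64(0.01869267379219778), array([ 0.0525, -0.0775, -0.076 ]), array([ 0.0276,  0.6008,  0.1679,  0.1607,  0.0463, -0.0577,  0.0211,
        1.5723]), np.float64(0.030854546026985452))
(np.float64(0.23973291153459425), np.float64(0.01870680466034435), array([-0.0525, -0.0775,  0.076 ]), array([ 0.034 ,  0.6038,  0.1719,  0.1664,  0.0433, -0.0546,  0.0222,
        1.5723]), np.float64(0.030860824937696513))
[0.69231, 0.68185, -0.15548, 2.00158, 0.00635, 0.001, 0.35395] [ 0.4822 -0.3341  0.1945]
```

```bash
cat >> h.py <<'E'
def tgt(x,y,z,deg,a=-20):
    "tool pose for grasp point at rack (x,y,z)"
    O,R=rackf();Rt=rt(deg)@Ro.from_euler('y',a,degrees=True).as_matrix()
    return O+R@[x,y,z]+.005*Rt[:,2],Rt
E
python3 - <<'E'
from h import *
print(inrack())
p,R=tgt(-.0164,-.0502,.165,9.7);twist(p,R)
E
```

```text
[ 0.0174 -0.0589  0.1508]
 t 5.45 screw v [ 0.011  -0.0321 -0.0107] |v| 0.03561918541397897 w [-0.0476 -0.3708  0.0091] deg 21.426630819860563 straight [ 0.0128 -0.0323 -0.0077]
```

>>> carry_out([
  [[0,0,-0.006],[0,-0.045,0]],
  [[0.001,-0.003,-0.002],[-0.003,-0.045,0.001]],
  [[0.001,-0.004,-0.001],[-0.006,-0.045,0.001]],
  [[0.002,-0.005,0],[-0.006,-0.045,0.001]],
  [[0.002,-0.005,0],[-0.007,-0.045,0.001]],
  [[0.002,-0.005,0],[-0.007,-0.045,0.001]],
  [[0.002,-0.005,0],[-0.007,-0.05,0.001]],
  [[0.001,-0.005,0],[-0.007,-0.05,0.001]],
  [[0,0,0],[0,0,0]],
  [[0,0,0],[0,0,0]],
])

```text
time: 6.45
eef_pos: [0.4858, -0.33, 0.2328]
tool_rot: [[0.375, 0.884, 0.279], [0.853, -0.211, -0.478], [-0.363, 0.417, -0.833]]
wrist_force: [-0.3, 0.7, -0.1]
finger_gap: 0.0852
gripper_force: 0.0
```

```bash
python3 - <<'E'
from h import *
print(inrack(),read_state()['joints'])
p,R=tgt(-.0164,-.0502,.165,9.7);twist(p,R)
p,R=tgt(-.0164,-.0502,.112,9.7);twist(p,R)
E
```

```text
[ 0.038  -0.0537  0.1831] [ 0.0666  0.6956  0.5359  2.0264 -0.3857  0.001   0.4698]
 t 6.45 screw v [ 0.0183 -0.0521  0.0201] |v| 0.058779287621104966 w [-0.0855 -0.0248  0.0175] deg 5.199918707537945 straight [ 0.0185 -0.051   0.0226]
 t 6.45 screw v [ 0.0358 -0.0498  0.0701] |v| 0.09317364234911081 w [-0.0855 -0.0248  0.0175] deg 5.199918707537945 straight [ 0.0353 -0.0464  0.0726]
```

```bash
python3 - <<'E'
from h import *
p,R=tgt(-.0164,-.0502,.21,9.7);O,Rr=rackf()
RA=Ro.from_rotvec(Rr[:,1]*np.radians(25)).as_matrix()@R;print(RA)
twist(p,RA)
E
```

```text
[[ 0.2497  0.9683 -0.0057]
 [ 0.9011 -0.2345 -0.3647]
 [-0.3545  0.0859 -0.9311]]
 t 6.45 screw v [ 0.0081 -0.0573 -0.0109] |v| 0.05884511266963827 w [ 0.3198  0.0462 -0.1275] deg 19.90510179900734 straight [ 0.0042 -0.0549 -0.0199]
```

>>> carry_out([
  [[0,-0.004,-0.004],[0.04,0.006,-0.016]],
  [[0.001,-0.007,-0.002],[0.04,0.006,-0.016]],
  [[0.001,-0.007,-0.001],[0.04,0.006,-0.016]],
  [[0.001,-0.007,-0.001],[0.04,0.006,-0.016]],
  [[0.001,-0.007,-0.001],[0.04,0.006,-0.016]],
  [[0.001,-0.007,-0.001],[0.04,0.006,-0.016]],
  [[0.001,-0.007,-0.001],[0.04,0.006,-0.016]],
  [[0.001,-0.007,-0.001],[0.04,0.006,-0.016]],
  [[0,-0.004,0],[0,0,0]],
  [[0,0,0],[0,0,0]],
])

```text
time: 7.45
eef_pos: [0.4315, -0.3065, 0.2263]
tool_rot: [[0.252, 0.968, -0.005], [0.901, -0.236, -0.364], [-0.353, 0.087, -0.932]]
wrist_force: [-0.3, 0.0, 0.8]
finger_gap: 0.0854
gripper_force: 0.0
```

```bash
cat > kin2.py <<'E'
from kin import *
D.append(([.0666,.6956,.5359,2.0264,-.3857,.001,.4698],[.4858,-.33,.2328],None))
S=(-1,-1,-1,-1)
def fk2(q,k):
    k=np.asarray(k);R=rz(-q[0]);p=np.array([0,0,k[0]])
    R=R@ry(q[1])@rz(-q[2]);p=p+R@k[1:4]
    R=R@ry(q[3])@rz(-q[4]);p=p+R@k[4:7]
    R=R@ry(q[5])@rz(-q[6])@rz(np.pi/2);p=p+R@k[7:10]
    return p,R
E
python3 - <<'E'
from h import *; from kin2 import *
s=read_state();print(inrack(),s['joints'],s['eef_pos'])
D.append((s['joints'],s['eef_pos'],None))
P0,P1=None,None
for k0 in([.36,0,0,.42,0,0,.4,0,0,.3],[.3,.02,0,.42,-.02,0,.4,.02,0,.25],[.267,.05,0,.293,-.08,0,.34,.08,0,.27]):
    k0=np.array(k0)
    res=lambda k:np.r_[np.concatenate([fk2(q,k)[0]-p for q,p,_ in D]),.003*(k-k0)]
    r=least_squares(res,k0);print(r.x,'maxres',abs(r.fun[:3*len(D)]).max())
print(fk2(s['joints'],r.x)[1]-s['tool_rot'])
E
```

```text
[-0.0165 -0.0537  0.2071] [-0.0156  0.7331  0.7117  1.8985 -0.2825  0.4712  0.4968] [ 0.4315 -0.3065  0.2263]
[ 0.3147 -0.0069 -0.0257  0.5282  0.0077  0.0113  0.3002 -0.0177 -0.0015
  0.2961] maxres 0.003050570201368008
[ 0.3146 -0.0069 -0.0257  0.5282  0.0077  0.0113  0.3002 -0.0177 -0.0015
  0.296 ] maxres 0.0030503351572890025
[ 0.3146 -0.0069 -0.0257  0.5281  0.0077  0.0113  0.3002 -0.0177 -0.0015
  0.296 ] maxres 0.0030509431527416253
[[-0.  0.  0.]
 [ 0.  0.  0.]
 [ 0. -0.  0.]]
```

```bash
cat >> kin2.py <<'E'
D.append(([-0.0156,0.7331,0.7117,1.8985,-0.2825,0.4712,0.4968],[.4315,-.3065,.2263],None))
lo=np.array([-2.71,-.32,-1.57,0,-1.46,0,-2.83]);hi=np.array([2.71,2.16,1.52,2.45,4.6,2.02,2.83])
def fk3(q,k):
    p,R=fk2(q,k[:10]);return p+rz(-q[0])@np.array([k[10],k[11],0])+rz(-q[0])@ry(q[1])@np.array([0,k[12],0]),R
def fitk():
    k0=np.array([.31,0,-.03,.53,0,0,.3,0,0,.3,0,0,0])
    res=lambda k:np.r_[np.concatenate([fk3(q,k)[0]-p for q,p,_ in D]),.0005*(k-k0)]
    r=least_squares(res,k0);return r.x,abs(r.fun[:3*len(D)]).max()
def err(q,k,p,R):
    P,Q=fk3(q,k);return np.r_[p-P,Ro.from_matrix(R@Q.T).as_rotvec()]
def dls(q,k,p,R,n=60,lam=1e-3,clamp=True):
    q=np.array(q,float)
    for _ in range(n):
        e=err(q,k,p,R);J=np.array([(err(q,k,p,R)-err(q+1e-5*np.eye(7)[i],k,p,R))/1e-5 for i in range(7)]).T
        act=np.ones(7,bool)
        for _ in range(3):
            Ja=J*act;dq=Ja.T@np.linalg.solve(Ja@Ja.T+lam*np.eye(6)*.1,e)
            bad=act&(((q+dq<lo)|(q+dq>hi)))
            if not bad.any():break
            act&=~bad
        q=np.clip(q+np.clip(dq,-.1,.1),lo+.001,hi-.001)
    return q,err(q,k,p,R)
def path(q,k,p1,R1,N=15,n=4):
    p0,R0=fk3(q,k)
    w=Ro.from_matrix(R1@R0.T).as_rotvec()
    for i in range(1,N+1):
        q,e=dls(q,k,p0+(p1-p0)*i/N,Ro.from_rotvec(w*i/N).as_matrix()@R0,n)
    return q,e
E
python3 - <<'E'
from h import *; from kin2 import *
k,m=fitk();print(k,m)
q0=[-0.0156,0.7331,0.7117,1.8985,-0.2825,0.4712,0.4968]
# replay check: from 5.45 state toward the 6.45 target
for a in(-15,-20,-25,-30,-35):
    p,R=tgt(-.0164,-.0502,.16,9.7,a);q,e=path(q0,k,p,R)
    p,R=tgt(-.0164,-.0502,.112,9.7,a);q,e=path(q,k,p,R);print(a,q,abs(e[:3]).max(),abs(e[3:]).max())
    p,R=tgt(-.021,-.048,.13,-90,a);q,e=path(q,k,p,R);print('  turn',q,abs(e[:3]).max(),abs(e[3:]).max())
    p,R=tgt(-.021,-.048,.2,-90,a);q,e=path(q,k,p,R);print('  out',q,abs(e[:3]).max(),abs(e[3:]).max())
# any IK, random starts
rng=np.random.default_rng(1)
for a in(0,-20):
    p,R=tgt(-.0164,-.0502,.112,9.7,a)
    for _ in range(25):
        q,e=dls(rng.uniform(np.maximum(lo,-1.5),np.minimum(hi,4)),k,p,R,80)
        if abs(e).max()<.003:print('any',a,q)
E
```

```text
[ 0.321  -0.0063 -0.0204  0.5175  0.0041  0.0034  0.2959 -0.0059 -0.0006
  0.2979  0.0055 -0.0048 -0.0048] 0.0009644472456839526
-15 [ 0.5662  0.8357 -0.321   2.2063  2.2884  0.672  -2.149 ] 1.1102341268554028e-11 6.8679176488901025e-12
  turn [ 0.7994  0.7778 -0.4351  1.8779  0.8184  0.3758 -2.2041] 1.5864376479157727e-10 9.589796289835289e-11
  out [ 0.8933  0.6507 -0.5583  1.9238  0.7238  0.4768 -2.1254] 4.154065980088717e-12 2.1187600549668567e-12
-20 [ 0.0024  0.8184  0.5521  1.9087  1.3473  0.0118 -1.3868] 0.06587357024602786 0.04306071770101257
  turn [ 0.6508  0.7701 -0.1697  1.7961  0.2357  0.4189 -1.6473] 5.766442878751832e-12 3.254309317291291e-12
  out [ 0.69    0.6325 -0.2097  1.8465  0.2108  0.5083 -1.6235] 3.530786774064154e-13 1.965273794230476e-13
-25 [-0.1224  0.8991  0.6987  1.9081  0.6923  0.001  -0.8316] 0.06910410465107175 0.040399611179532044
  turn [ 0.4979  0.7948  0.1082  1.7156 -0.174   0.5545 -1.2635] 8.605893775381901e-12 4.427228206735926e-12
  out [ 0.4943  0.6595  0.1268  1.7703 -0.1579  0.6355 -1.2635] 2.6190161150907443e-13 1.3611549039658844e-13
-30
[... 256 characters left out ...]
  0.7746 -1.2906] 2.559064071760986e-13 1.2076077821619942e-13
-35 [-0.3055  1.0902  0.8976  1.9181  0.9856  0.0069 -1.3302] 0.0656867646728801 0.03021214575146942
  turn [ 0.5015  0.8565  0.082   1.5297 -0.0654  0.8446 -1.3748] 9.435174863625662e-12 4.086342134502136e-12
  out [ 0.5035  0.7263  0.0894  1.5954 -0.057   0.9089 -1.3684] 2.652322805829499e-13 1.1462248194534735e-13
any 0 [ 0.9818  0.891  -0.7736  2.1306  2.1044  0.5646 -1.6803]
any 0 [0.0244 1.3657 1.5152 2.1753 4.3393 1.5319 1.9969]
any -20 [-0.1377  1.143   1.0416  2.2458  3.8548  0.7201  2.2897]
any -20 [ 0.9058  1.1083 -1.1696  2.1909  1.9454  1.4128 -1.677 ]
any -20 [ 0.9506  1.1981 -1.3321  2.1891  1.9357  1.571  -1.6022]
```

```bash
cat >> kin2.py <<'E'
def rows(q,k,cmds,n=3,lam=1e-3):
    p,R=fk3(q,k)
    for v,w in cmds:
        p=p+R@np.array(v,float);R=R@Ro.from_rotvec(w).as_matrix()
        q,e=dls(q,k,p,R,n,lam)
        if abs(e).max()>1e-3:p,R=fk3(q,k)
    return q
E
python3 - <<'E'
from h import *; from kin2 import *
k,m=fitk()
c1=[[[.02,-.001,.0006],[-.0243,.0121,-.045]]]*20
c3=[[[0,-.003,.01],[-.002,-.002,-.033]]]*5+[[[0,0,.012],[0,0,0]]]
c5=[[[0, 0, -0.006], [0, -0.045, 0]], [[0.001, -0.003, -0.002], [-0.003, -0.045, 0.001]], [[0.001, -0.004, -0.001], [-0.006, -0.045, 0.001]], [[0.002, -0.005, 0], [-0.006, -0.045, 0.001]], [[0.002, -0.005, 0], [-0.007, -0.045, 0.001]], [[0.002, -0.005, 0], [-0.007, -0.045, 0.001]], [[0.002, -0.005, 0], [-0.007, -0.05, 0.001]], [[0.001, -0.005, 0], [-0.007, -0.05, 0.001]]]
c6=[[[0, -0.004, -0.004], [0.04, 0.006, -0.016]]]+[[[.001,-.007,-.001],[.04,.006,-.016]]]*7
for lam in(1e-5,1e-3,1e-2):
    print(lam)
    for q,c,t in((D[0][0],c1,D[1][0]),(D[1][0],c3,D[2][0]),(D[3][0],c5,D[4][0]),(D[4][0],c6,D[5][0])):
        print(rows(q,k,c,3,lam)-np.array(t))
E
```

```text
1e-05
[ 0.1272  0.0144 -0.2793  0.0267  0.6217  0.0536 -0.6497]
[-0.0357 -0.0151  0.0148 -0.0079  0.6415  0.0002 -0.6726]
[ 0.234  -0.0888 -0.1446 -0.0449  0.6602  0.     -0.4159]
[-0.0031  0.0061  0.0029 -0.0151 -0.0038  0.0125  0.0015]
0.001
[ 0.0549 -0.006  -0.1013 -0.0194  0.6216  0.0536 -0.6496]
[-0.0075 -0.0126  0.0016 -0.0087  0.5416  0.0002 -0.5401]
[-0.0284 -0.0104  0.0272 -0.0237  1.0416  0.     -1.0559]
[-0.0031  0.0061  0.0029 -0.0151 -0.0037  0.0125  0.0014]
0.01
[ 0.0308 -0.0145 -0.0405 -0.0351  0.2425  0.0536 -0.2463]
[-0.0016 -0.0123 -0.0012 -0.0085  0.2042  0.0002 -0.1988]
[-0.0213 -0.0137  0.0245 -0.0233  0.557   0.     -0.5651]
[-0.003   0.006   0.0027 -0.0151 -0.0033  0.0124  0.001 ]
```

```bash
cat > plan.py <<'E'
from h import *; from kin2 import *
import time
k,m=fitk()
W=np.load('top.npz')['W'][150:176,170:192].reshape(-1,3);W=W[W[:,2]>.2]
a=np.radians(12.2);hx=np.array([np.cos(a),np.sin(a),0]);hy=np.array([-hx[1],hx[0],0])
H=np.c_[W@hx,W@hy,W[:,2]]; i=np.argsort(H[:,0]); print(H[i][:12]); c=H[i][:10]
seat=hx*(c[:,0].min()+.020)+hy*np.median(c[:,1])+[0,0,.223];print('seat',seat)
def hang(a,tilt=0,dz=0,dx=0):
    R=np.c_[hx,-hy,[0,0,-1]]@Ro.from_euler('y',a,degrees=True).as_matrix()
    return seat+[0,0,dz-.013]+dx*hx+.005*R[:,2],R
def seg(q,p1,R1,N,st):
    p0,R0=fk3(q,k);w=Ro.from_matrix(R1@R0.T).as_rotvec();mn=9
    for i in range(1,N+1):
        q,e=dls(q,k,p0+(p1-p0)*i/N,Ro.from_rotvec(w*i/N).as_matrix()@R0,2);mn=min(mn,q[5])
        if abs(e).max()>.004 or mn<.08:return None
    st.append((q.round(3),round(mn,2)));return q
if __name__=='__main__':
    q0=np.array([-0.0156,0.7331,0.7117,1.8985,-0.2825,0.4712,0.4968])
    O,Rr=rackf();rng=np.random.default_rng(3);t0=time.time();res=[];cnt=0
    while time.time()-t0<200:
        cnt+=1
        nw=rng.integers(1,3);ws=[]
        for _ in range(nw):
            ws.append((rng.uniform([.38,-.36,.25],[.5,-.22,.36]),rng.uniform(-90,90),rng.uniform(-60,60),rng.uniform(-45,20)))
        aa=rng.choice([-10,-15,-20,-25,-30]);q=q0;st=[]
        for p,yaw,tx,ty in ws:
            R=np.c_[Rr[:,1],np.cross([0,0,-1],Rr[:,1]),[0,0,-1]]@Ro.from_euler('zyx',[yaw,ty,tx*.5],degrees=True).as_matrix()
            q=seg(q,p,R,10,st)
            if q is None:break
        if q is None:continue
        for z in(.18,.112):
            q=seg(q,*tgt(-.0164,-.0502,z,9.7,aa),10,st)
            if q is None:break
        if q is None:continue
        sc=st[-1][1]
        for T in(tgt(-.02,-.048,.13,9.7,aa),tgt(-.02,-.048,.13,-90,aa),tgt(-.02,-.048,.2,-90,aa)):
            q=seg(q,*T,10,st)
            if q is None:break
        ok=0 if q is None else 1
        if ok:
            p,R=hang(aa,0,.06,-.08);q=seg(q,p,R,15,st);ok=1 if q is None else 2
        res.append((ok,min(s[1] for s in st),aa,ws,st))
    res.sort(key=lambda r:(r[0],r[1]),reverse=True);print(cnt,len(res))
    for r in res[:4]:
        print('OK',r[0],r[1],'a',r[2])
        for w in r[3]:print('   wp',np.round(w[0],3),np.round(w[1:],1))
        for s in r[4]:print('   ',s)
E
python3 plan.py
```

```text
[[0.6442 0.1808 0.2279]
 [0.6457 0.1848 0.225 ]
 [0.6468 0.1819 0.2346]
 [0.6477 0.1801 0.2277]
 [0.6522 0.183  0.2266]
 [0.654  0.1872 0.2229]
 [0.6559 0.1825 0.2256]
 [0.6569 0.1861 0.2248]
 [0.6587 0.1813 0.228 ]
 [0.6588 0.184  0.2311]
 [0.6618 0.1829 0.2327]
 [0.6645 0.1825 0.219 ]]
seat [0.6106 0.319  0.223 ]
819 0
```

```bash
nproc; cat > plan2.py <<'E'
from plan import *
F=Ro.from_euler('z',180,degrees=True).as_matrix()
def ft(x,y,z,d,a):
    p,R=tgt(x,y,z,d,a);return p,R@F
def seg2(q,p1,R1,N,lam,st,tag,spin=None):
    p0,R0=fk3(q,k);w=Ro.from_matrix(R0.T@R1).as_rotvec() if spin is None else np.array(spin);mn=9
    for i in range(1,N+1):
        q,e=dls(q,k,p0+(p1-p0)*i/N,R0@Ro.from_rotvec(w*i/N).as_matrix(),3,lam);mn=min(mn,q[5])
    st.append((tag,q.round(2),round(mn,2),'err',abs(e[:3]).max().round(3),abs(e[3:]).max().round(3)));return q
if __name__=='__main__':
  q0=np.array([-0.0156,0.7331,0.7117,1.8985,-0.2825,0.4712,0.4968])
  for tilt in(22,):
   for aa in(-20,-10,0,15,30):
    for lam in(1e-3,1e-2):
     st=[]
     O,Rr=rackf()
     p,R=tgt(-.0164,-.0502,.2,9.7,0)
     R=Ro.from_rotvec(Rr[:,1]*np.radians(30-tilt)).as_matrix()@R
     q=seg2(q0,p,R,10,lam,st,'lean')
     q=seg2(q,p,None,22,lam,st,'spin',[0,0,-np.pi])
     for T,t in((ft(-.0164,-.0502,.18,9.7,aa),'pre'),(ft(-.0164,-.0502,.112,9.7,aa),'grasp'),(ft(-.02,-.048,.13,9.7,aa),'lift'),(ft(-.02,-.048,.13,-90,aa),'turn'),(ft(-.02,-.048,.2,-90,aa),'out')):
        q=seg2(q,*T,12,lam,st,t)
     p,R=hang(aa,0,.06,-.08);q=seg2(q,p,R@F,20,lam,st,'hang')
     p,R=hang(aa,0,0,0);q=seg2(q,p,R@F,10,lam,st,'seat')
     print('tilt',tilt,'a',aa,lam)
     for s in st:print('   ',*s)
E
python3 plan2.py | grep -v '^\[\| \[0.6'
```

```text
4
tilt 22 a -20 0.001
    lean [ 0.6   0.59 -0.02  2.07 -0.47  0.12  0.8 ] 0.12 err 0.0 0.0
    spin [ 0.88  0.62 -0.47  2.04  1.    0.26  2.5 ] 0.1 err 0.0 0.0
    pre [-0.01  0.65  0.6   2.04  1.01  0.01  2.19] 0.01 err 0.061 0.032
    grasp [0.04 0.8  0.54 1.91 1.01 0.01 2.13] 0.01 err 0.067 0.043
    lift [0.02 0.76 0.56 1.95 1.01 0.01 2.14] 0.01 err 0.068 0.042
    turn [ 0.6   0.76 -0.08  1.84  0.08  0.37  1.65] 0.12 err 0.0 0.0
    out [ 0.63  0.62 -0.1   1.89  0.07  0.47  1.66] 0.38 err 0.0 0.0
    hang [-0.46  0.94 -0.16  0.91  0.01  1.63  1.2 ] 0.49 err 0.0 0.0
    seat [-0.46  1.2  -0.14  0.45  0.02  1.83  1.25] 1.64 err 0.0 0.0
tilt 22 a -20 0.01
    lean [ 0.6   0.59 -0.02  2.07 -0.47  0.12  0.8 ] 0.12 err 0.0 0.0
    spin [ 0.88  0.62 -0.47  2.04  1.    0.26  2.5 ] 0.1 err 0.0 0.0
    pre [-0.01  0.65  0.59  2.04  1.44  0.01  1.75] 0.01 err 0.062 0.033
    grasp [0.03 0.8  0.54 1.91 1.38 0.01 1.75] 0.01 err 0.067 0.044
    lift [0.02 0.76 0.55 1.95 1.38 0.01 1.77] 0.01 err 0.068 0.042
    turn [ 0.65  0.76 -0.17  1.83  0.25  0.39  1.48] 0.2 err 0.0 0.0
    out [ 0.7   0
[... 4710 characters left out ...]
45  1.68  1.7   1.37  0.03] 1.37 err 0.0 0.0
tilt 22 a 30 0.01
    lean [ 0.6   0.59 -0.02  2.07 -0.47  0.12  0.8 ] 0.12 err 0.0 0.0
    spin [ 0.88  0.62 -0.47  2.04  1.    0.26  2.5 ] 0.1 err 0.0 0.0
    pre [ 1.51  1.21 -1.5   1.86  1.05  0.77  2.83] 0.27 err 0.0 0.0
    grasp [ 1.45  1.33 -1.45  1.79  1.16  0.77  2.83] 0.76 err 0.0 0.001
    lift [ 1.46  1.3  -1.46  1.82  1.15  0.77  2.81] 0.77 err 0.0 0.0
    turn [ 1.29  1.56 -1.56  2.42  2.61  1.54 -0.  ] 0.34 err 0.026 0.003
    out [ 1.33  1.31 -1.57  2.45  2.46  1.41 -0.14] 1.41 err 0.041 0.008
    hang [-0.01  1.01 -1.54  1.86  1.57  1.43 -0.12] 1.41 err 0.0 0.0
    seat [-0.03  1.16 -1.45  1.68  1.7   1.38  0.04] 1.38 err 0.0 0.0
```

```bash
cat > plan3.py <<'E'
from plan2 import *
from multiprocessing import Pool
q0=np.array([-0.0156,0.7331,0.7117,1.8985,-0.2825,0.4712,0.4968])
O,Rr=rackf()
def wp(tilt,a,z=.21):
    p,R=tgt(-.0164,-.0502,z,9.7,a);return p,Ro.from_rotvec(Rr[:,1]*np.radians(30-tilt)).as_matrix()@R
def run(c):
    tilt,right,spin,aa=c;out=[]
    for lam in(1e-3,1e-2):
     st=[]
     q=seg2(q0,*wp(tilt,0),10,lam,st,'lean')
     q=seg2(q,wp(tilt,0)[0],None,22,lam,st,'spin',[0,0,-np.radians(spin)])
     p,R=wp(tilt,right);R=R@F@Ro.from_euler('z',180-spin,degrees=True).as_matrix();q=seg2(q,p,R,8,lam,st,'right')
     for T,t in((ft(-.0164,-.0502,.2,9.7,aa),'pre'),(ft(-.0164,-.0502,.112,9.7,aa),'grasp'),(ft(-.02,-.048,.13,9.7,aa),'lift'),(ft(-.02,-.048,.13,-90,aa),'turn'),(ft(-.02,-.048,.2,-90,aa),'out')):
        q=seg2(q,*T,10,lam,st,t)
     p,R=hang(aa,0,.06,-.08);q=seg2(q,p,R@F,20,lam,st,'hang')
     p,R=hang(aa,0,0,0);q=seg2(q,p,R@F,10,lam,st,'seat')
     out.append(st)
    er=max(max(s[4],s[5]) for st in out for s in st);mn=min(s[2] for st in out for s in st[2:])
    return er,mn,c,out
if __name__=='__main__':
    cs=[(t,r,s,a) for t in(16,20) for r in(-15,-30) for s in(180,215) for a in(-12,-5,0,8)]
    with Pool(4) as P:R=P.map(run,cs)
    R.sort(key=lambda r:(r[0]>.004,-r[1]))
    for r in R[:6]:print(r[:3])
    for r in R[:2]:
        print(r[2])
        for s in r[3][1]:print('   ',*s)
E
OMP_NUM_THREADS=1 python3 plan3.py | grep -v '^\[\| \[0.6'
```

```text
(np.float64(0.0), np.float64(0.32), (16, -30, 180, -5))
(np.float64(0.0), np.float64(0.27), (20, -30, 180, -5))
(np.float64(0.0), np.float64(0.26), (16, -30, 180, -12))
(np.float64(0.0), np.float64(0.24), (16, -30, 180, 0))
(np.float64(0.0), np.float64(0.23), (20, -30, 180, 0))
(np.float64(0.0), np.float64(0.22), (20, -15, 180, -12))
(16, -30, 180, -5)
    lean [ 0.47  0.59  0.18  1.97 -0.48  0.35  0.8 ] 0.35 err 0.0 0.0
    spin [ 0.94  0.63 -0.6   1.94  0.75  0.48  2.75] 0.31 err 0.0 0.0
    right [0.21 0.64 0.06 2.09 1.36 0.54 1.84] 0.41 err 0.0 0.0
    pre [ 0.8   0.61 -0.43  2.23  2.23  0.35  1.21] 0.33 err 0.0 0.0
    grasp [ 0.81  0.83 -0.49  2.16  2.33  0.51  1.16] 0.37 err 0.0 0.0
    lift [ 0.81  0.79 -0.5   2.19  2.32  0.5   1.15] 0.5 err 0.0 0.0
    turn [ 1.02  0.86 -0.84  2.09  1.77  0.55  0.03] 0.5 err 0.0 0.0
    out [ 1.06  0.69 -0.84  2.13  1.55  0.47  0.21] 0.47 err 0.0 0.0
    hang [-0.15  0.94 -1.07  1.21  0.73  1.46  0.66] 0.5 err 0.0 0.0
    seat [-0.22  1.11 -1.01  0.94  0.81  1.52  0.81] 1.47 err 0.0 0.0
(20, -30, 180, -5)
    lean [ 0.55  0.57  0.06  2.04 -0.48  0.21  0.81] 0.21 err 0.0 0.0
    spin [ 0.93  0.61 -0.56  2.01  0.89  0.36  2.61] 0.19 err 0.0 0.0
    right [0.2  0.64 0.08 2.16 1.58 0.53 1.57] 0.28 err 0.0 0.0
    pre [ 0.78  0.61 -0.39  2.23  2.27  0.33  1.17] 0.33 err 0.0 0.0
    grasp [ 0.79  0.82 -0.46  2.16  2.36  0.49  1.12] 0.35 err 0.0 0.0
    lift [ 0.79  0.79 -0.47  2.19  2.35  0.49  1.11] 0.49 err 0.0 0.0
    turn [ 1.    0.85 -0.8   2.09  1.78  0.52  0.02] 0.48 err 0.0 0.0
    out [ 1.04  0.68 -0.79  2.13  1.55  0.43  0.2 ] 0.43 err 0.0 0.0
    hang [-0.16  0.93 -1.04  1.21  0.71  1.45  0.67] 0.46 err 0.0 0.0
    seat [-0.22  1.1  -0.99  0.94  0.79  1.51  0.82] 1.46 err 0.0 0.0
```

```bash
python3 - <<'E' | tail -2
from plan3 import *
p,R=wp(20,0);twist(p,R)
E
```

```text
seat [0.6106 0.319  0.223 ]
 t 7.45 screw v [0.0036 0.0013 0.0014] |v| 0.004051074715302141 w [-0.2546  0.302   0.0426] deg 22.765449676103284 straight [0.0037 0.0015 0.0006]
```

>>> carry_out([
  [[0.001,0,0],[-0.051,0.06,0.0085]],
  [[0.001,0,0],[-0.051,0.06,0.0085]],
  [[0.001,0,0],[-0.051,0.06,0.0085]],
  [[0.001,0,0],[-0.051,0.06,0.0085]],
  [[0,0.001,0.001],[-0.051,0.06,0.0085]],
  [[0,0,0],[0,0,-0.14]],
  [[0,0,0],[0,0,-0.14]],
  [[0,0,0],[0,0,-0.14]],
  [[0,0,0],[0,0,-0.14]],
  [[0,0,0],[0,0,-0.14]],
])

```text
time: 8.45
eef_pos: [0.4342, -0.3029, 0.2247]
tool_rot: [[-0.409, 0.859, 0.308], [0.873, 0.467, -0.143], [-0.266, 0.21, -0.941]]
wrist_force: [-0.2, 0.0, 0.8]
finger_gap: 0.0853
gripper_force: 0.0
```

>>> carry_out([
  [[0,0,0],[0,0,-0.14]],
  [[0,0,0],[0,0,-0.14]],
  [[0,0,0],[0,0,-0.14]],
  [[0,0,0],[0,0,-0.14]],
  [[0,0,0],[0,0,-0.14]],
  [[0,0,0],[0,0,-0.14]],
  [[0,0,0],[0,0,-0.14]],
  [[0,0,0],[0,0,-0.14]],
  [[0,0,0],[0,0,-0.14]],
  [[0,0,0],[0,0,-0.14]],
])

```text
time: 9.45
eef_pos: [0.4344, -0.3026, 0.2248]
tool_rot: [[-0.916, -0.257, 0.308], [-0.312, 0.94, -0.142], [-0.253, -0.226, -0.941]]
wrist_force: [0.5, 0.7, -0.3]
finger_gap: 0.0854
gripper_force: 0.0
```

>>> carry_out([
  [[0,0,0],[0,0,-0.14]],
  [[0,0,0],[0,0,-0.14]],
  [[0,0,0],[0,0,-0.14]],
  [[0,0,0],[0,0,-0.14]],
  [[0,0,0],[0,0,-0.14]],
  [[0,0,0],[0,0,-0.14]],
  [[0,0,0],[0,0,-0.14]],
  [[0,0,0],[0,0,-0.061]],
  [[0,0,0],[0,0,0]],
  [[0,0,0],[0,0,0]],
])

```text
time: 10.45
eef_pos: [0.4343, -0.3025, 0.2246]
tool_rot: [[-0.248, -0.919, 0.307], [-0.967, 0.214, -0.142], [0.064, -0.332, -0.941]]
wrist_force: [-0.4, -0.4, 0.3]
finger_gap: 0.0851
gripper_force: 0.0
```

```bash
python3 - <<'E' | tail -4
from plan3 import *
p,R=wp(20,0);twist(p,R@F);s=read_state();print(s['joints'])
p,R=wp(20,-30);twist(p,R@F)
p,R=ft(-.0164,-.0502,.2,9.7,-5);twist(p,R,'pre')
E
```

```text
t 10.45 screw v [0.0013 0.0001 0.0001] |v| 0.0012782892602003825 w [ 0.0054 -0.0073 -0.0004] deg 0.5216052407991647 straight [0.0013 0.0001 0.0001]
[ 0.8748  0.6027 -0.5026  2.0239  0.8755  0.3331  2.5981]
 t 10.45 screw v [0.0038 0.0002 0.0003] |v| 0.003859965286561221 w [0.0054 0.5163 0.001 ] deg 29.58160129866257 straight [ 0.0038  0.0002 -0.0006]
pre t 10.45 screw v [ 0.0014 -0.0008  0.0101] |v| 0.010227427974380894 w [0.1773 0.1091 0.008 ] deg 11.937770293051642 straight [ 0.0019 -0.0017  0.0099]
```

>>> carry_out([
  [[0.001,0,0],[0.001,0.086,0]],
  [[0.001,0,0],[0.001,0.086,0]],
  [[0.001,0,0],[0.001,0.086,0]],
  [[0.001,0,0],[0.001,0.086,0]],
  [[0,0,0],[0.001,0.086,0]],
  [[0,0,0],[0,0.086,0]],
  [[0,0,0],[0,0,0]],
  [[0,0,0],[0,0,0]],
  [[0,0,0],[0,0,0]],
  [[0,0,0],[0,0,0]],
])

```text
time: 11.45
eef_pos: [0.4325, -0.3075, 0.2207]
tool_rot: [[-0.349, -0.92, 0.178], [-0.829, 0.215, -0.516], [0.436, -0.328, -0.838]]
wrist_force: [-0.8, -0.0, -0.4]
finger_gap: 0.0852
gripper_force: 0.0
```

```bash
python3 - <<'E' | tail -2
from plan3 import *
p,R=ft(-.0164,-.0502,.2,9.7,-5);twist(p,R,'pre');s=read_state();print(s['joints'])
E
```

```text
pre t 11.45 screw v [-0.0046 -0.003   0.0054] |v| 0.007674605135667093 w [ 0.1772 -0.3019  0.045 ] deg 20.22061173984089 straight [-0.0052 -0.0035  0.0043]
[0.1386 0.6417 0.2953 2.151  1.5983 0.2647 1.6256]
```

```bash
cat > sim.py <<'E'
from plan3 import *
def chain(q,aa,lam,r0=-30,extra=()):
    st=[]
    for e in extra:
        p,R=wp(*e);q=seg2(q,p,R@F,8,lam,st,e)
    for T,t in((ft(-.0164,-.0502,.2,9.7,aa),'pre'),(ft(-.0164,-.0502,.112,9.7,aa),'grasp'),(ft(-.02,-.048,.13,9.7,aa),'lift'),(ft(-.02,-.048,.13,-90,aa),'turn'),(ft(-.02,-.048,.2,-90,aa),'out')):
        q=seg2(q,*T,10,lam,st,t)
    return st
E
python3 - <<'E' | grep -v '^\[\| \[0.6'
from sim import *
s=read_state();q=np.array(s['joints']);print(fk3(q,k)[0]-s['eef_pos'])
for ex in((),((20,-40),),((10,-35),),((20,-30),)):
  for lam in(1e-3,1e-2):
    print(ex,lam)
    for x in chain(q,-5,lam,extra=ex)[:len(ex)+2]:print('  ',*x)
E
```

```text
() 0.001
   pre [ 0.77  0.61 -0.37  2.23  2.31  0.32  1.13] 0.26 err 0.0 0.0
   grasp [ 0.78  0.82 -0.44  2.16  2.39  0.48  1.08] 0.34 err 0.0 0.0
() 0.01
   pre [ 0.77  0.61 -0.37  2.23  2.3   0.32  1.14] 0.26 err 0.0 0.0
   grasp [ 0.78  0.82 -0.44  2.16  2.38  0.48  1.09] 0.34 err 0.0 0.0
((20, -40),) 0.001
   (20, -40) [-0.04  0.74  0.33  2.16  1.59  0.55  1.44] 0.31 err 0.0 0.0
   pre [ 0.72  0.6  -0.3   2.23  2.42  0.29  1.01] 0.29 err 0.0 0.0
   grasp [ 0.74  0.81 -0.36  2.16  2.48  0.45  0.98] 0.31 err 0.0 0.0
((20, -40),) 0.01
   (20, -40) [-0.04  0.74  0.33  2.16  1.59  0.55  1.44] 0.31 err 0.0 0.0
   pre [ 0.72  0.6  -0.3   2.23  2.42  0.3   1.02] 0.3 err 0.0 0.0
   grasp [ 0.74  0.81 -0.36  2.16  2.48  0.45  0.98] 0.32 err 0.0 0.0
((10, -35),) 0.001
   (10, -35) [0.08 0.69 0.24 2.01 1.09 0.55 2.13] 0.26 err 0.0 0.0
   pre [ 0.76  0.6  -0.36  2.23  2.32  0.32  1.12] 0.13 err 0.0 0.0
   grasp [ 0.77  0.82 -0.43  2.16  2.4   0.48  1.08] 0.34 err 0.0 0.0
((10, -35),) 0.01
   (10, -35) [0.08 0.69 0.23 2.01 1.09 0.56 2.13] 0.27 err 0.0 0.0
   pre [ 0.78  0.61 -0.39  2.23  2.28  0.33  1.16] 0.14 err 0.0 0.0
   grasp [ 0.79  0.82 -0.46  2.16  2.37  0.49  1.11] 0.35 err 0.0 0.0
((20, -30),) 0.001
   (20, -30) [0.07 0.66 0.3  2.16 1.62 0.38 1.54] 0.28 err 0.0 0.0
   pre [ 0.75  0.6  -0.34  2.23  2.36  0.31  1.08] 0.31 err 0.0 0.0
   grasp [ 0.76  0.82 -0.4   2.16  2.43  0.47  1.04] 0.33 err 0.0 0.0
((20, -30),) 0.01
   (20, -30) [0.07 0.66 0.3  2.16 1.62 0.38 1.54] 0.28 err 0.0 0.0
   pre [ 0.75  0.6  -0.34  2.23  2.35  0.31  1.08] 0.31 err 0.0 0.0
   grasp [ 0.76  0.82 -0.41  2.16  2.43  0.47  1.04] 0.33 err 0.0 0.0
```

Going directly to the pre-grasp pose works. I take it slowly, in 10 rows.

>>> carry_out([
  [[-0.0005,-0.0003,0.0005],[0.0177,-0.0302,0.0045]],
  [[-0.0005,-0.0003,0.0005],[0.0177,-0.0302,0.0045]],
  [[-0.0005,-0.0003,0.0005],[0.0177,-0.0302,0.0045]],
  [[-0.0005,-0.0003,0.0005],[0.0177,-0.0302,0.0045]],
  [[-0.0005,-0.0003,0.0005],[0.0177,-0.0302,0.0045]],
  [[-0.0005,-0.0003,0.0005],[0.0177,-0.0302,0.0045]],
  [[-0.0005,-0.0003,0.0005],[0.0177,-0.0302,0.0045]],
  [[-0.0005,-0.0003,0.0005],[0.0177,-0.0302,0.0045]],
  [[-0.0005,-0.0003,0.0005],[0.0177,-0.0302,0.0045]],
  [[-0.0005,-0.0003,0.0005],[0.0177,-0.0302,0.0045]],
])

```text
time: 12.45
eef_pos: [0.4383, -0.3057, 0.2162]
tool_rot: [[-0.295, -0.85, 0.435], [-0.942, 0.183, -0.281], [0.159, -0.493, -0.855]]
wrist_force: [0.8, 0.5, -0.1]
finger_gap: 0.0853
gripper_force: 0.0
```

```bash
python3 - <<'E' | tail -3
from sim import *
p,R=ft(-.0164,-.0502,.2,9.7,-5);twist(p,R,'pre');s=read_state();print(s['joints'])
p,R=ft(-.0164,-.0502,.112,9.7,-5);twist(p,R,'grasp')
E
```

```text
pre t 12.45 screw v [0.0003 0.     0.0004] |v| 0.0005214690329933217 w [-0.0006  0.0003  0.0005] deg 0.04708949866778976 straight [0.0003 0.     0.0004]
[ 0.7558  0.6062 -0.3583  2.2307  2.3225  0.3198  1.1124]
grasp t 12.45 screw v [-0.0073  0.      0.0881] |v| 0.08836556754363245 w [-0.0006  0.0003  0.0005] deg 0.04708949866778976 straight [-0.0073  0.0001  0.0881]
```

>>> carry_out([
  [[-0.0008,0,0.01],[0,0,0]],
  [[-0.0008,0,0.01],[0,0,0]],
  [[-0.0008,0,0.01],[0,0,0]],
  [[-0.0008,0,0.01],[0,0,0]],
  [[-0.0008,0,0.01],[0,0,0]],
  [[-0.0008,0,0.01],[0,0,0]],
  [[-0.0008,0,0.01],[0,0,0]],
  [[-0.0008,0,0.01],[0,0,0]],
  [[-0.0008,0,0.008],[0,0,0]],
  [[0,0,0],[0,0,0]],
])

```text
time: 13.45
eef_pos: [0.4794, -0.3229, 0.1383]
tool_rot: [[-0.294, -0.852, 0.434], [-0.942, 0.182, -0.281], [0.16, -0.491, -0.856]]
wrist_force: [0.0, -0.3, -0.3]
finger_gap: 0.0853
gripper_force: 0.0
```

```bash
python3 - <<'E' | tail -9
from sim import *
p,R=ft(-.0164,-.0502,.112,9.7,-5);twist(p,R,'grasp');print(read_state()['wrist_force'])
cloud('wrist','w2');W=np.load('wrist.npz')['W'];O,R=rackf();L=(W-O)@R
b=(L[...,2]>.115)&(L[...,2]<.145)&(L[...,0]>-.045)&(L[...,0]<.015)&(abs(L[...,1]+.05)<.03);B=L[b]
print(len(B))
if len(B)>20:
    print(B.min(0),B.max(0),B.mean(0));t=B[B[:,2]>.128];print(len(t),t.mean(0),np.percentile(t,[2,98],axis=0).ravel(),np.degrees(np.arctan(np.polyfit(t[:,0],t[:,1],1)[0])))
E
```

```text
[0.6588 0.184  0.2311]
 [0.6618 0.1829 0.2327]
 [0.6645 0.1825 0.219 ]]
seat [0.6106 0.319  0.223 ]
grasp t 13.45 screw v [ 0.0011 -0.0003 -0.0013] |v| 0.0017103393414532428 w [0.0013 0.0004 0.002 ] deg 0.13744834699537026 straight [ 0.0011 -0.0003 -0.0013]
[ 0.0307 -0.2944 -0.3155]
3244
[-0.0339 -0.0558  0.115 ] [-0.0016 -0.0436  0.136 ] [-0.0176 -0.0511  0.1301]
2337 [-0.0177 -0.0507  0.133 ] [-0.0327 -0.0549  0.1284 -0.0027 -0.0452  0.1353] 9.578621866041226
```

View pics/w2.png

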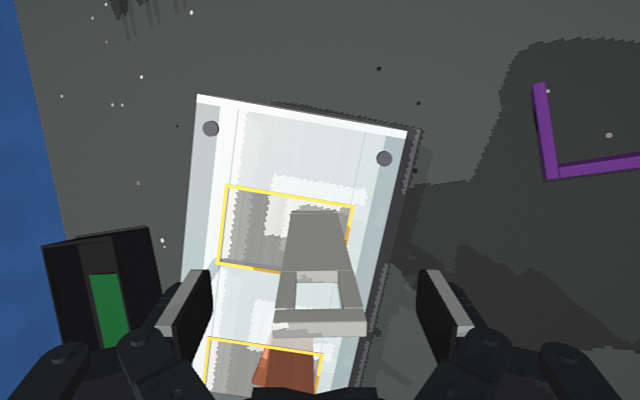

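The wrist view shows the silver bar and its hole at px (275-365,210-335), centred between the open pads at px 210 and 420. The slot's yellow edge is clearly visible. Closing.

>>> carry_out([
  [[0.001,0,-0.001],[0,0,0]],
  [[0,0,0],[0,0,0]],
  [[0,0,0],[0,0,0]],
  [[0,0,0],[0,0,0]],
  [[0,0,0],[0,0,0]],
  [[0,0,0],[0,0,0]],
  [[0,0,0],[0,0,0]],
  [[0,0,0],[0,0,0]],
  [[0,0,0],[0,0,0]],
  [[0,0,0],[0,0,0]],
], claw=-1)

```text
time: 14.5
eef_pos: [0.4783, -0.3236, 0.1406]
tool_rot: [[-0.294, -0.851, 0.435], [-0.942, 0.182, -0.282], [0.161, -0.492, -0.855]]
wrist_force: [-4.9, 2.1, 6.9]
finger_gap: 0.0308
gripper_force: 58.5
```

```bash
python3 - <<'E' | tail -9
from sim import *
z=np.load('wrist.npz');L=(z['W']-O)@Rr;P=z['p'].astype(int)
g=(abs(L[...,2]-.05)<.012)&(abs(L[...,0])<.06)&(abs(L[...,1])<.12)
yel=(P[...,0]>170)&(P[...,2]<P[...,1]-60)&(P[...,0]-P[...,1]<70)&g
Y=L[yel&(L[...,1]<0)];print('yellow',len(Y),np.percentile(Y,[2,98],axis=0).tolist())
G=L[g];print(np.percentile(G[:,:2],[.3,99.7],axis=0),np.median(G[:,2]))
s=read_state();print(s['finger_gap'],s['gripper_force'],s['wrist_force'],s['joints'])
p,R=ft(-.0164,-.0502,.112,9.7,-5);twist(p,R,'grasp')
p,R=ft(-.0200,-.0500,.127,9.7,-5);twist(p,R,'lift')
E
```

```text
[0.6618 0.1829 0.2327]
 [0.6645 0.1825 0.219 ]]
seat [0.6106 0.319  0.223 ]
yellow 1073 [[-0.03430362103224716, -0.07295862986123094, 0.0483321439814452], [0.03704160962321386, -0.024970196980806946, 0.05087939184076289]]
[[-0.0537 -0.1169]
 [ 0.0557  0.0686]] 0.04911615870768013
0.03077714568358775 58.53312727063894 [-4.8681  2.0728  6.9282] [ 0.764   0.8153 -0.4187  2.1599  2.4016  0.4713  1.0679]
grasp t 14.5 screw v [-0.0003  0.0001  0.001 ] |v| 0.0010311197832266156 w [ 0.0003 -0.0004  0.0022] deg 0.12706232172508436 straight [-0.0003  0.0001  0.001 ]
lift t 14.5 screw v [ 0.0002  0.0036 -0.014 ] |v| 0.014470612429199746 w [ 0.0003 -0.0004  0.0022] deg 0.12706232172508436 straight [ 0.0002  0.0036 -0.014 ]
```

```bash
python3 - <<'E' | tail -9
from sim import *
s=read_state();R=np.array(s['tool_rot']);q=np.array(s['joints'])
print('15mm up',R.T@(Rr@[.001,.0005,.015]),'turn',R.T@(-Rr[:,2])*np.radians(99.7))
for lam in(1e-3,1e-2):
  st=[]
  for T,t in((ft(-.016,-.05,.127,9.7,-5),'lift'),(ft(-.016,-.05,.127,-90,-5),'turn'),(ft(-.022,-.049,.2,-90,-5),'out')):q=seg2(q,*T,12,lam,st,t)
  for x in st:print(*x)
  q=np.array(s['joints'])
E
```

```text
[0.6645 0.1825 0.219 ]]
seat [0.6106 0.319  0.223 ]
15mm up [ 0.001  -0.0011 -0.015 ] turn [-0.1523 -0.0008  1.7334]
lift [ 0.77  0.78 -0.42  2.18  2.39  0.45  1.07] 0.45 err 0.0 0.0
turn [ 0.97  0.83 -0.73  2.07  1.79  0.46  0.01] 0.43 err 0.0 0.0
out [ 1.    0.66 -0.71  2.14  1.57  0.37  0.18] 0.37 err 0.0 0.0
lift [ 0.77  0.78 -0.42  2.18  2.39  0.45  1.07] 0.45 err 0.0 0.0
turn [ 0.97  0.83 -0.72  2.07  1.79  0.46  0.01] 0.43 err 0.0 0.0
out [ 1.    0.66 -0.7   2.14  1.57  0.37  0.18] 0.37 err 0.0 0.0
```

>>> carry_out([
  [[0.0002,-0.0002,-0.003],[0,0,0]],
  [[0.0002,-0.0002,-0.003],[0,0,0]],
  [[0.0002,-0.0002,-0.003],[0,0,0]],
  [[0.0002,-0.0002,-0.003],[0,0,0]],
  [[0.0002,-0.0002,-0.003],[0,0,0]],
  [[0,0,0],[0,0,0]],
  [[0,0,0],[-0.0076,0,0.0867]],
  [[0,0,0],[-0.0076,0,0.0867]],
  [[0,0,0],[-0.0076,0,0.0867]],
  [[0,0,0],[0,0,0]],
])

```text
time: 15.5
eef_pos: [0.4726, -0.3205, 0.1538]
tool_rot: [[-0.506, -0.756, 0.416], [-0.862, 0.426, -0.274], [0.03, -0.498, -0.867]]
wrist_force: [-0.1, -0.8, -3.5]
finger_gap: 0.0314
gripper_force: 59.5
```

Wrist force is just the bar's weight (3.5 N), with no contact. Continuing the turn.

>>> carry_out([
  [[0,0,0],[-0.0076,0,0.0867]],
  [[0,0,0],[-0.0076,0,0.0867]],
  [[0,0,0],[-0.0076,0,0.0867]],
  [[0,0,0],[-0.0076,0,0.0867]],
  [[0,0,0],[-0.0076,0,0.0867]],
  [[0,0,0],[-0.0076,0,0.0867]],
  [[0,0,0],[-0.0076,0,0.0867]],
  [[0,0,0],[-0.0076,0,0.0867]],
  [[0,0,0],[-0.0076,0,0.0867]],
  [[0,0,0],[-0.0076,0,0.0867]],
])

```text
time: 16.5
eef_pos: [0.4725, -0.3205, 0.1537]
tool_rot: [[-0.916, -0.131, 0.38], [-0.227, 0.949, -0.219], [-0.332, -0.286, -0.899]]
wrist_force: [0.2, 0.7, -2.8]
finger_gap: 0.0309
gripper_force: 59.5
```

```bash
python3 - <<'E' | tail -9
from sim import *
s=read_state();R=np.array(s['tool_rot']);q=np.array(s['joints']);print(s['wrist_force'],q,inrack()-Rr.T@R[:,2]*.005)
p,R=ft(-.0215,-.0490,.127,-90,-5);twist(p,R,'turn')
E
```

```text
[0.6559 0.1825 0.2256]
 [0.6569 0.1861 0.2248]
 [0.6587 0.1813 0.228 ]
 [0.6588 0.184  0.2311]
 [0.6618 0.1829 0.2327]
 [0.6645 0.1825 0.219 ]]
seat [0.6106 0.319  0.223 ]
[ 0.1508  0.744  -2.8402] [ 0.8612  0.7921 -0.5612  2.0804  1.9019  0.404   0.4642] [-0.015  -0.0501  0.1276]
turn t 16.5 screw v [0.0058 0.0033 0.0011] |v| 0.006791255089492484 w [-0.0532 -0.001   0.608 ] deg 34.96726055563015 straight [0.0045 0.0048 0.001 ]
```

>>> carry_out([
  [[0.0008,0.0005,0],[-0.0076,0,0.0868]],
  [[0.0008,0.0005,0],[-0.0076,0,0.0868]],
  [[0.0008,0.0005,0],[-0.0076,0,0.0868]],
  [[0.0008,0.0005,0],[-0.0076,0,0.0868]],
  [[0.0008,0.0005,0],[-0.0076,0,0.0868]],
  [[0.0008,0.0005,0],[-0.0076,0,0.0868]],
  [[0.0008,0.0005,0],[-0.0076,0,0.0868]],
  [[0,0,0],[0,0,0]],
  [[0,0,0],[0,0,0]],
  [[0,0,0],[0,0,0]],
])

```text
time: 17.5
eef_pos: [0.4679, -0.3169, 0.1511]
tool_rot: [[-0.834, 0.393, 0.387], [0.356, 0.919, -0.168], [-0.422, -0.002, -0.907]]
wrist_force: [0.0, 0.1, -2.8]
finger_gap: 0.031
gripper_force: 59.6
```

```bash
python3 - <<'E' | tail -16
from sim import *
s=read_state();R=np.array(s['tool_rot']);q=np.array(s['joints']);print(s['wrist_force'],q,inrack()-Rr.T@R[:,2]*.005)
p,R=ft(-.0215,-.0490,.127,-90,-5);twist(p,R,'turn')
p,R=ft(-.0215,-.0490,.187,-90,-5);twist(p,R,'out')
cloud('wrist','w3');W=np.load('wrist.npz')['W'];L=(W-O)@Rr
B=L[(L[...,2]>.07)&(L[...,2]<.156)&(abs(L[...,0]+.02)<.03)&(abs(L[...,1]+.05)<.03)];print(len(B))
for lo in np.arange(.07,.156,.02):
    t=B[(B[:,2]>lo)&(B[:,2]<lo+.02)]
    if len(t)>10:print(lo,len(t),np.percentile(t[:,:2],[3,50,97],axis=0).ravel(),np.degrees(np.arctan(np.polyfit(t[:,1],t[:,0],1)[0])))
# what's inside slot (foot)
f=L[(L[...,2]>.0)&(L[...,2]<.04)&(abs(L[...,0])<.06)&(abs(L[...,1]+.05)<.05)]
t=f[(f[:,2]>.012)&(f[:,2]<.03)];print('foot',len(t),t.min(0) if len(t) else '',t.max(0) if len(t) else '')
E
```

```text
[0.6569 0.1861 0.2248]
 [0.6587 0.1813 0.228 ]
 [0.6588 0.184  0.2311]
 [0.6618 0.1829 0.2327]
 [0.6645 0.1825 0.219 ]]
seat [0.6106 0.319  0.223 ]
[ 0.0147  0.088  -2.8112] [ 0.964   0.8263 -0.7032  2.074   1.7981  0.4441  0.0077] [-0.0212 -0.0488  0.1282]
turn t 17.5 screw v [ 0.0002 -0.0002  0.0012] |v| 0.0012122873839178283 w [-0.0004 -0.0007  0.004 ] deg 0.2337920528090115 straight [ 0.0002 -0.0002  0.0012]
out t 17.5 screw v [ 0.0055 -0.0002 -0.0586] |v| 0.058847006524680785 w [-0.0004 -0.0007  0.004 ] deg 0.2337920528090115 straight [ 0.0055 -0.0002 -0.0586]
10890
0.07 850 [-0.024  -0.0623 -0.0235 -0.0473 -0.023  -0.0326] -0.5695171629016221
0.09000000000000001 1379 [-0.0239 -0.0623 -0.0234 -0.0478 -0.0188 -0.0328] -0.5132720985655718
0.11000000000000001 2288 [-0.0327 -0.0746 -0.0271 -0.0491 -0.0188 -0.0216] -0.19013107757273595
0.13 5473 [-0.0311 -0.0735 -0.0234 -0.0481 -0.0126 -0.0233] 0.039558154743561474
0.15000000000000002 900 [-0.032  -0.0793 -0.0301 -0.0645 -0.0136 -0.021 ] -0.4445620412875554
foot 238 [-0.0488 -0.0631  0.0121] [-0.023  -0.      0.0299]
```

View pics/w3.png

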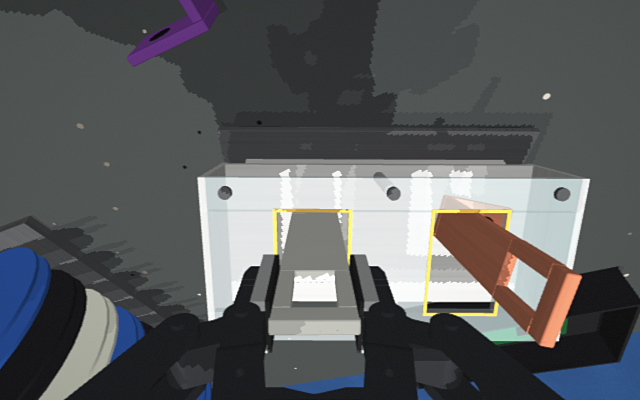

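The wrist view shows the bar square in the slot at px (275-352,210-335), parallel to the yellow edges, with the copper bar untouched at right. Drawing it out.

>>> carry_out([
  [[0.0004,-0.0002,-0.005],[0,0,0]],
  [[0.0004,-0.0002,-0.005],[0,0,0]],
  [[0.0004,-0.0002,-0.005],[0,0,0]],
  [[0.0004,0,-0.005],[0,0,0]],
  [[0.0004,0,-0.005],[0,0,0]],
  [[0.0006,0,-0.007],[0,0,0]],
  [[0.0006,0,-0.007],[0,0,0]],
  [[0.0006,0,-0.007],[0,0,0]],
  [[0.0006,0,-0.007],[0,0,0]],
  [[0.0006,0,-0.007],[0,0,0]],
])

```text
time: 18.55
eef_pos: [0.4399, -0.3055, 0.204]
tool_rot: [[-0.833, 0.396, 0.387], [0.358, 0.918, -0.168], [-0.422, -0.001, -0.907]]
wrist_force: [-0.1, -0.2, -2.9]
finger_gap: 0.0309
gripper_force: 59.6
```

```bash
python3 - <<'E' | tail -13
from sim import *
s=read_state();R=np.array(s['tool_rot']);q=np.array(s['joints']);print(s['wrist_force'],q,inrack()-Rr.T@R[:,2]*.005)
for lift in(.10,.14):
  for lam in(1e-3,1e-2):
    st=[];qq=seg2(q,np.array(s['eef_pos'])+[0,0,.09],R,10,lam,st,'up')
    p,Rh=hang(-5,0,lift,-.10);qq=seg2(qq,p,Rh@F,25,lam,st,'hang')
    p,Rh=hang(-5,0,0,0);qq=seg2(qq,p,Rh@F,10,lam,st,'seat')
    for x in st:print(*x)
E
```

```text
[-0.1277 -0.1657 -2.8885] [ 0.979   0.6779 -0.6714  2.1168  1.5831  0.3546  0.1799] [-0.0209 -0.0494  0.1891]
up [ 1.14  0.55 -0.91  1.99  0.98  0.52  0.76] 0.34 err 0.0 0.0
hang [-0.16  0.85 -1.01  1.22  0.63  1.47  0.69] 0.55 err 0.0 0.0
seat [-0.24  1.09 -0.94  0.94  0.75  1.49  0.84] 1.47 err 0.0 0.0
up [ 1.14  0.56 -0.91  1.99  0.98  0.53  0.76] 0.34 err 0.0 0.0
hang [-0.16  0.85 -1.02  1.22  0.64  1.48  0.69] 0.55 err 0.0 0.0
seat [-0.23  1.09 -0.94  0.94  0.75  1.49  0.84] 1.47 err 0.0 0.0
up [ 1.14  0.55 -0.91  1.99  0.98  0.52  0.76] 0.34 err 0.0 0.0
hang [-0.17  0.82 -1.03  1.14  0.61  1.57  0.72] 0.55 err 0.0 0.0
seat [-0.23  1.09 -0.95  0.94  0.75  1.49  0.84] 1.49 err 0.0 0.0
up [ 1.14  0.56 -0.91  1.99  0.98  0.53  0.76] 0.34 err 0.0 0.0
hang [-0.17  0.82 -1.03  1.14  0.61  1.57  0.72] 0.55 err 0.0 0.0
seat [-0.23  1.09 -0.95  0.94  0.76  1.49  0.83] 1.49 err 0.0 0.0
```

>>> carry_out([
  [[-0.0076,0,-0.0163],[0,0,0]],
  [[-0.0076,0,-0.0163],[0,0,0]],
  [[-0.0076,0,-0.0163],[0,0,0]],
  [[-0.0076,0,-0.0163],[0,0,0]],
  [[-0.0076,0,-0.0163],[0,0,0]],
  [[0,0,0],[0,0,0]],
  [[0,0,0],[0,0,0]],
  [[0,0,0],[0,0,0]],
  [[0,0,0],[0,0,0]],
  [[0,0,0],[0,0,0]],
])

```text
time: 19.55
eef_pos: [0.4402, -0.3054, 0.2929]
tool_rot: [[-0.833, 0.395, 0.387], [0.358, 0.919, -0.167], [-0.421, -0.0, -0.907]]
wrist_force: [0.1, -0.8, -2.7]
finger_gap: 0.0305
gripper_force: 59.9
```

```bash
python3 - <<'E' | tail -3
from sim import *
p,Rh=hang(-5,0,.10,-.16);print(p);v,w=twist(p,Rh@F,'pre-hang')
s=read_state();T=[];P=np.array(s['eef_pos']);R=np.array(s['tool_rot'])
for i in range(30):
    P=P+R@(v/30);R=R@Ro.from_rotvec(w/30).as_matrix()
    if i%6==5:T.append(P.round(3).tolist())
print(T)
E
```

```text
[0.4538 0.2851 0.305 ]
pre-hang t 19.55 screw v [ 0.0391  0.5974 -0.0362] |v| 0.5997507127810937 w [-0.1087  0.5052 -0.6168] deg 46.103647174911146 straight [ 0.1953  0.5478 -0.1044]
[[0.472, -0.19, 0.295], [0.491, -0.072, 0.296], [0.495, 0.048, 0.297], [0.484, 0.168, 0.299], [0.46, 0.285, 0.305]]
```

>>> carry_out([
  [[0.002,0.0299,-0.0018],[-0.0054,0.0253,-0.0308]],
  [[0.002,0.0299,-0.0018],[-0.0054,0.0253,-0.0308]],
  [[0.002,0.0299,-0.0018],[-0.0054,0.0253,-0.0308]],
  [[0.002,0.0299,-0.0018],[-0.0054,0.0253,-0.0308]],
  [[0.002,0.0299,-0.0018],[-0.0054,0.0253,-0.0308]],
  [[0.002,0.0299,-0.0018],[-0.0054,0.0253,-0.0308]],
  [[0.002,0.0299,-0.0018],[-0.0054,0.0253,-0.0308]],
  [[0.002,0.0299,-0.0018],[-0.0054,0.0253,-0.0308]],
  [[0.002,0.0299,-0.0018],[-0.0054,0.0253,-0.0308]],
  [[0.002,0.0299,-0.0018],[-0.0054,0.0253,-0.0308]],
])

```text
time: 20.55
eef_pos: [0.4958, -0.0104, 0.2962]
tool_rot: [[-0.981, 0.096, 0.167], [0.088, 0.995, -0.057], [-0.172, -0.042, -0.984]]
wrist_force: [0.4, -0.4, -1.6]
finger_gap: 0.031
gripper_force: 60.2
```

>>> carry_out([
  [[0.002,0.0299,-0.0018],[-0.0054,0.0253,-0.0308]],
  [[0.002,0.0299,-0.0018],[-0.0054,0.0253,-0.0308]],
  [[0.002,0.0299,-0.0018],[-0.0054,0.0253,-0.0308]],
  [[0.002,0.0299,-0.0018],[-0.0054,0.0253,-0.0308]],
  [[0.002,0.0299,-0.0018],[-0.0054,0.0253,-0.0308]],
  [[0.002,0.0299,-0.0018],[-0.0054,0.0253,-0.0308]],
  [[0.002,0.0299,-0.0018],[-0.0054,0.0253,-0.0308]],
  [[0.002,0.0299,-0.0018],[-0.0054,0.0253,-0.0308]],
  [[0.002,0.0299,-0.0018],[-0.0054,0.0253,-0.0308]],
  [[0.001,0.015,-0.001],[-0.0027,0.0127,-0.0154]],
])

```text
time: 21.55
eef_pos: [0.4652, 0.2732, 0.3032]
tool_rot: [[-0.977, -0.198, -0.074], [-0.197, 0.98, -0.019], [0.076, -0.004, -0.997]]
wrist_force: [-0.3, 0.3, -3.1]
finger_gap: 0.031
gripper_force: 60.3
```

```bash
python3 - <<'E'
from sim import *
p,Rh=hang(-5,0,.10,-.16);twist(p,Rh@F,'pre-hang')
for n in('wrist','side'):
    cloud(n,n+'4')
    for l in('hook_seat','hook_tip','hook_free','bar_eye','bus_bar'):print(n,l,[(np.round(b['box']).astype(int).tolist(),round(b['conf'],2)) for b in find_in(n,l)[:2]])
im=cv2.imread('pics/wrist4.png');s=cv2.imread('pics/side4.png')
cv2.imwrite('pics/both4.png',np.vstack([cv2.resize(im,(480,300)),cv2.resize(s[120:320,60:380],(480,300))]))
E
```

```text
[[0.6442 0.1808 0.2279]
 [0.6457 0.1848 0.225 ]
 [0.6468 0.1819 0.2346]
 [0.6477 0.1801 0.2277]
 [0.6522 0.183  0.2266]
 [0.654  0.1872 0.2229]
 [0.6559 0.1825 0.2256]
 [0.6569 0.1861 0.2248]
 [0.6587 0.1813 0.228 ]
 [0.6588 0.184  0.2311]
 [0.6618 0.1829 0.2327]
 [0.6645 0.1825 0.219 ]]
seat [0.6106 0.319  0.223 ]
pre-hang t 21.55 screw v [ 0.0089  0.014  -0.0011] |v| 0.01659150470686393 w [-0.0025  0.0109 -0.0137] deg 1.0134096536891495 straight [ 0.009   0.0139 -0.0012]
wrist hook_seat [([330, 368, 340, 388], 0.51)]
wrist hook_tip [([330, 367, 340, 389], 0.68)]
wrist hook_free [([333, 368, 342, 390], 0.55)]
wrist bar_eye [([265, 210, 362, 336], 0.89), ([155, 316, 218, 396], 0.19)]
wrist bus_bar [([269, 213, 361, 338], 0.57)]
side hook_seat [([144, 245, 193, 263], 0.7)]
side hook_tip [([143, 243, 191, 264], 0.88), ([216, 207, 248, 279], 0.23)]
side hook_free [([142, 244, 190, 264], 0.7)]
side bar_eye [([380, 205, 419, 232], 0.92), ([220, 206, 251, 282], 0.71)]
side bus_bar [([216, 209, 246, 277], 0.98), ([380, 204, 420, 230], 0.91)]
```

View pics/both4.png

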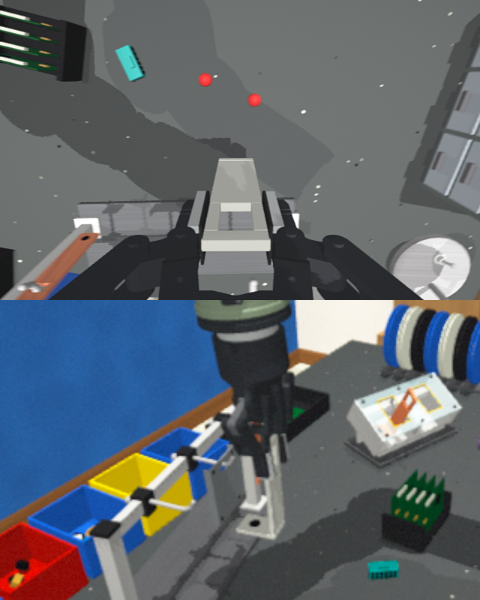

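The wrist part shows the held bar at full-image px (269-361,213-338), and just beyond it the hook tip at (335,378). The side part shows the gripper with the bar to the right of the empty hook at (144-192,245-263). Next I measure the hook tip from both cameras, and the bar in the hand.

```bash
python3 - <<'E' | tail -n +15
from sim import *
def hk(P):return np.c_[P@hx,P@hy,P[:,2]]
for n,(x0,y0,x1,y1) in(('wrist',(322,362,352,396)),('side',(138,240,196,268))):
    z=np.load(n+'.npz');W=z['W'][y0:y1,x0:x1].reshape(-1,3);W=W[np.isfinite(W[:,0])&(W[:,2]>.205)&(W[:,2]<.25)];H=hk(W);H=H[(abs(H[:,1]-.183)<.02)&(H[:,0]<.72)]
    H=H[np.argsort(H[:,0])];print(n,len(H))
    for lo in np.arange(.63,.72,.008):
        t=H[(H[:,0]>=lo)&(H[:,0]<lo+.008)]
        if len(t):print('  %.3f'%lo,len(t),t.mean(0),'min',t.min(0),'ztop',t[:,2].max())
# rail axis from side/top: clamp? rail centre line in hook coords
for n in('side','top'):
    W=np.load(n+'.npz')['W'].reshape(-1,3);W=W[np.isfinite(W[:,0])&(W[:,2]>.205)&(W[:,2]<.236)];H=hk(W);H=H[(H[:,0]>.6)&(H[:,0]<.8)&(H[:,1]>-.1)&(H[:,1]<.35)]
    for y in np.arange(-.08,.32,.05):
        t=H[(abs(H[:,1]-y)<.01)&(H[:,0]>.70)];
        if len(t)>5:print(n,'rail y %.2f'%y,len(t),np.percentile(t[:,0],[5,50,95]),t[:,2].max())
s=read_state();R=np.array(s['tool_rot']);p=np.array(s['eef_pos'])
W=np.load('wrist.npz')['W'];T=(W-p)@R
B=T[(abs(T[...,0])<.03)&(abs(T[...,1])<.0165)&(T[...,2]>-.035)&(T[...,2]<.1)]
for lo in np.arange(-.035,.1,.01):
    t=B[(B[:,2]>=lo)&(B[:,2]<lo+.01)]
    if len(t)>10:print('bar toolz %.3f'%lo,len(t),np.percentile(t[:,0],[5,50,95]),np.percentile(t[:,1],[3,97]),t[:,2].min())
E
```

```text
0.630 62 [0.6346 0.1819 0.2225] min [0.6303 0.1795 0.2196] ztop 0.22397897294778676
  0.638 9 [0.639  0.1822 0.2214] min [0.638  0.1796 0.2202] ztop 0.2227726321684046
side 404
  0.630 13 [0.6345 0.183  0.222 ] min [0.6307 0.1795 0.2192] ztop 0.2241694732476014
  0.638 13 [0.6425 0.1831 0.2225] min [0.638  0.1803 0.2199] ztop 0.22471650532016085
  0.646 13 [0.65   0.1833 0.2232] min [0.6461 0.1792 0.2196] ztop 0.2260238091632718
  0.654 13 [0.6578 0.1835 0.2238] min [0.6544 0.1808 0.2212] ztop 0.2264760418487608
  0.662 15 [0.6661 0.1835 0.2247] min [0.6624 0.1797 0.2222] ztop 0.22593089517195436
  0.670 12 [0.674  0.1834 0.2259] min [0.6701 0.1815 0.222 ] ztop 0.22832097577797972
  0.678 193 [0.6821 0.1863 0.2235] min [0.6785 0.1631 0.2052] ztop 0.2385542088615073
  0.686 56 [0.6903 0.1865 0.2338] min [0.6862 0.1632 0.2069] ztop 0.23832374754311897
  0.694 31 [0.6975 0.1868 0.2346] min [0.6941 0.1655 0.2286] ztop 0.23839445915430463
  0.702 8 [0.7079 0.1869 0.223 ] min [0.705  0.1847 0.2177] ztop 0.22635083751057306
  0.710 8 [0.7123 0.1851 0.2239] min [0.711  0.1808 0.2204] ztop 0.
[... 623 characters left out ...]
15  0.0156] 0.015006211652729693
bar toolz 0.025 474 [-0.0017 -0.0011 -0.0004] [-0.0114  0.0157] 0.0250163939908874
bar toolz 0.035 399 [-0.0025 -0.0019 -0.0013] [-0.0113  0.0156] 0.03500406610384805
bar toolz 0.045 348 [-0.0033 -0.0028 -0.0022] [-0.0114  0.0156] 0.0450021627757193
bar toolz 0.055 299 [-0.0042 -0.0036 -0.0031] [-0.0114  0.0152] 0.05512083130124331
bar toolz 0.065 265 [-0.0051 -0.0045 -0.004 ] [-0.0114  0.0156] 0.06500080553688342
bar toolz 0.075 230 [-0.0059 -0.0054 -0.0048] [-0.0111  0.0156] 0.07505787508312008
bar toolz 0.085 198 [-0.0068 -0.0062 -0.0057] [-0.0112  0.0157] 0.08500239526368666
bar toolz 0.095 96 [-0.0072 -0.0069 -0.0066] [-0.0111  0.0154] 0.0950608201189589
```

```bash
python3 - <<'E' | tail -n +14
from sim import *
def hk(P):return np.c_[P@hx,P@hy,P[:,2]]
for n in('wrist','side'):
    W=np.load(n+'.npz')['W'].reshape(-1,3);H=hk(W);H=H[(H[:,2]>.205)&(H[:,2]<.25)&(abs(H[:,1]-.183)<.012)&(H[:,0]<.645)&(H[:,0]>.59)]
    for lo in np.arange(.59,.645,.005):
        t=H[(H[:,0]>=lo)&(H[:,0]<lo+.005)]
        if len(t):print(n,'%.3f'%lo,len(t),t.mean(0),'z',t[:,2].min(),t[:,2].max())
s=read_state();R=np.array(s['tool_rot']);p=np.array(s['eef_pos'])
W=np.load('wrist.npz')['W'];T=(W-p)@R
B=T[(abs(T[...,0])<.012)&(abs(T[...,1])<.0165)&(T[...,2]>-.06)&(T[...,2]<.02)]
c=B[abs(B[:,1])<.006];print('centre strip toolz hist',np.histogram(c[:,2],np.arange(-.06,.021,.004)))
E
```

```text
wrist 0.615 80 [0.6175 0.1821 0.2334] z 0.22568953955207957 0.23703637990658433
wrist 0.620 13 [0.621  0.1812 0.2258] z 0.22228687769422967 0.23545750940242127
wrist 0.625 3 [0.6275 0.1795 0.2233] z 0.22251790015676415 0.2243573407059401
wrist 0.630 35 [0.6331 0.1819 0.2225] z 0.2205591119191611 0.22397897294778676
wrist 0.635 34 [0.637  0.1822 0.2223] z 0.21963770690635148 0.2239787920168503
wrist 0.640 2 [0.6405 0.1796 0.2208] z 0.22056594727789397 0.22106181367050484
side 0.615 13 [0.618  0.1827 0.2335] z 0.22952227132356517 0.23687116263901714
side 0.620 9 [0.6225 0.1841 0.2275] z 0.22449962558942588 0.2327407058295013
side 0.625 7 [0.6278 0.184  0.2233] z 0.21956074149462007 0.22661168430777484
side 0.630 8 [0.6331 0.1829 0.222 ] z 0.21922153130062993 0.2241694732476014
side 0.635 7 [0.6375 0.1832 0.2225] z 0.22077255833906823 0.22439726916444802
side 0.640 10 [0.6429 0.1833 0.2222] z 0.2199283207565501 0.22471650532016085
centre strip toolz hist (array([110,   0,   0,   0,   0,   0,   0,   0, 598, 212, 152,   7,  14,
        20,   8,  17,   6,  28, 356, 101]), array([-0.06 , -0.056, -0.052, -0.048, -0.044, -0.04 , -0.036, -0.032,
       -0.028, -0.024, -0.02 , -0.016, -0.012, -0.008, -0.004,  0.   ,
        0.004,  0.008,  0.012,  0.016,  0.02 ]))
```

```bash
cat > hg.py <<'E'
from sim import *
S=.635*hx+.1825*hy+np.array([0,0,.2236]);EYE=np.array([0,0,-.0178])
Rt_=np.c_[hx,-hy,[0,0,-1]]@Ro.from_euler('y',-5,degrees=True).as_matrix()@F
def eye(dx,dz,dy=0):return S+dx*hx+dy*hy+[0,0,dz]-Rt_@EYE
def now():
    s=read_state();e=np.array(s['eef_pos'])+np.array(s['tool_rot'])@EYE-S;print('eye rel seat',e@hx,e@hy,e[2],'F',s['wrist_force'],s['joints'])
E
python3 - <<'E' | tail -n +14
from hg import *
now();twist(eye(-.06,.0185),Rt_,'s1');print('unit moves hx',Rt_.T@hx,'up',Rt_.T@[0,0,1])
E
```

```text
eye rel seat -0.12094063529949059 -0.01647901089591937 0.09774020151586224 F [ 0.5783  0.0164 -2.5445] [-0.1052  0.7743 -1.023   1.4263  0.6052  1.357   0.6118]
s1 t 22.15 screw v [-0.0668  0.0172  0.074 ] |v| 0.10117987315451449 w [-0.0034  0.0123 -0.0173] deg 1.2321576822512303 straight [-0.0662  0.0179  0.0744]
unit moves hx [-0.9962 -0.     -0.0872] up [ 0.0872  0.     -0.9962]
```

>>> carry_out([
  [[-0.0095,0.0025,0.0106],[-0.0005,0.0018,-0.0025]],
  [[-0.0095,0.0025,0.0106],[-0.0005,0.0018,-0.0025]],
  [[-0.0095,0.0025,0.0106],[-0.0005,0.0018,-0.0025]],
  [[-0.0095,0.0025,0.0106],[-0.0005,0.0018,-0.0025]],
  [[-0.0095,0.0025,0.0106],[-0.0005,0.0018,-0.0025]],
  [[-0.0095,0.0025,0.0106],[-0.0005,0.0018,-0.0025]],
  [[-0.0095,0.0025,0.0106],[-0.0005,0.0018,-0.0025]],
  [[0,0,0],[0,0,0]],
  [[0,0,0],[0,0,0]],
  [[0,0,0],[0,0,0]],
])

```text
time: 23.15
eef_pos: [0.5214, 0.3001, 0.2248]
tool_rot: [[-0.974, -0.212, -0.085], [-0.211, 0.977, -0.018], [0.087, 0.001, -0.996]]
wrist_force: [0.1, 0.2, -2.6]
finger_gap: 0.0307
gripper_force: 60.3
```

```bash
python3 - <<'E' | tail -n +14
from hg import *
now();twist(eye(0,.0185),Rt_,'s2')
cloud('side','side5');cloud('wrist','wrist5')
T=(np.load('wrist.npz')['W'].reshape(-1,3)-S);H=np.c_[T@hx,T@hy,T[:,2]]
t=H[(abs(H[:,0]+.017)<.01)&(abs(H[:,1])<.02)&(H[:,2]>-.005)&(H[:,2]<.02)];print('tip seen',len(t),t.mean(0) if len(t) else '')
for l in(-.06,):
    b=H[(abs(H[:,0]+.06)<.012)&(abs(H[:,1])<.017)&(H[:,2]>0)&(H[:,2]<.035)];c=b[abs(b[:,1])<.005];print('bar',len(b),np.percentile(b[:,1],[2,98]),np.histogram(c[:,2],np.arange(0,.036,.003)))
a=cv2.imread('pics/wrist5.png')[150:400,170:480];b=cv2.imread('pics/side5.png')[180:300,120:270]
cv2.imwrite('pics/both5.png',np.vstack([cv2.resize(a,(372,300)),cv2.resize(b,(372,298),interpolation=2)]))
E
```

```text
eye rel seat -0.06041924084732092 0.0006311126468495961 0.018932586300845183 F [ 0.0965  0.1722 -2.571 ] [-0.1732  0.9488 -0.9637  1.2947  0.6989  1.3318  0.6602]
s2 t 23.15 screw v [-0.0602 -0.0007 -0.0048] |v| 0.060421049093744496 w [0.0005 0.0002 0.0009] deg 0.06101387235386389 straight [-0.0602 -0.0007 -0.0048]
tip seen 148 [-0.0173 -0.0003  0.0069]
bar 4522 [-0.0165  0.0167] (array([  0,   0,   0,   0,   0,   1,  94, 134, 248, 324,   0]), array([0.   , 0.003, 0.006, 0.009, 0.012, 0.015, 0.018, 0.021, 0.024,
       0.027, 0.03 , 0.033]))
```

View pics/both5.png

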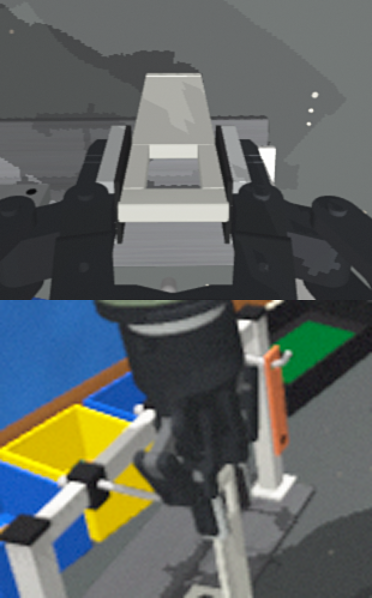

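The wrist part shows the bar's hole centred on the hook tip, which is at crop px (170,285). The side part shows the hook rod in line with the held bar. The hole edge is about 19 mm above the seat, so the tip fits inside the hole. Advancing along the hook.

>>> carry_out([
  [[-0.006,0,-0.0005],[0,0,0]],
  [[-0.006,0,-0.0005],[0,0,0]],
  [[-0.006,0,-0.0005],[0,0,0]],
  [[-0.006,0,-0.0005],[0,0,0]],
  [[-0.006,0,-0.0005],[0,0,0]],
  [[-0.006,0,-0.0005],[0,0,0]],
  [[-0.006,0,-0.0005],[0,0,0]],
  [[-0.006,-0.0003,-0.0005],[0,0,0]],
  [[-0.006,-0.0003,-0.0005],[0,0,0]],
  [[-0.006,0,-0.0005],[0,0,0]],
])

```text
time: 24.25
eef_pos: [0.581, 0.3122, 0.2239]
tool_rot: [[-0.974, -0.212, -0.086], [-0.211, 0.977, -0.018], [0.088, 0.0, -0.996]]
wrist_force: [0.3, -0.7, -2.3]
finger_gap: 0.0314
gripper_force: 60.4
```

```bash
python3 - <<'E' | tail -n +14
from hg import *
now();twist(eye(0,.003),Rt_,'down')
E
```

```text
eye rel seat 0.00040253166869732253 -9.972780405597331e-05 0.01800797574198429 F [ 0.3066 -0.7484 -2.3044] [-0.2214  1.0323 -0.9406  1.0207  0.7174  1.4693  0.7985]
down t 24.25 screw v [-0.0009  0.0001  0.015 ] |v| 0.015014216894769738 w [ 0.0002 -0.0005  0.0007] deg 0.04847638252832416 straight [-0.0009  0.0001  0.015 ]
```

>>> carry_out([
  [[-0.0002,0,0.002],[0,0,0]],
  [[-0.0002,0,0.002],[0,0,0]],
  [[-0.0002,0,0.002],[0,0,0]],
  [[-0.0002,0,0.002],[0,0,0]],
  [[-0.0002,0,0.002],[0,0,0]],
  [[-0.0002,0,0.002],[0,0,0]],
  [[-0.0002,0,0.002],[0,0,0]],
  [[-0.0001,0,0.001],[0,0,0]],
  [[0,0,0],[0,0,0]],
  [[0,0,0],[0,0,0]],
])

```text
time: 25.25
eef_pos: [0.5806, 0.3123, 0.2089]
tool_rot: [[-0.974, -0.212, -0.086], [-0.211, 0.977, -0.018], [0.088, 0.0, -0.996]]
wrist_force: [-0.3, 0.2, -2.6]
finger_gap: 0.0308
gripper_force: 60.2
```

>>> carry_out([
  [[-0.0001,0,0.001],[0,0,0]],
  [[-0.0001,0,0.001],[0,0,0]],
  [[0,0,0],[0,0,0]],
  [[0,0,0],[0,0,0]],
  [[0,0,0],[0,0,0]],
  [[0,0,0],[0,0,0]],
  [[0,0,0],[0,0,0]],
  [[0,0,0],[0,0,0]],
  [[0,0,0],[0,0,0]],
  [[0,0,0],[0,0,0]],
])

```text
time: 26.25
eef_pos: [0.5806, 0.3123, 0.2068]
tool_rot: [[-0.973, -0.212, -0.086], [-0.211, 0.977, -0.018], [0.088, 0.0, -0.996]]
wrist_force: [0.9, 0.2, -2.9]
finger_gap: 0.0309
gripper_force: 60.2
```

>>> carry_out([
  [[0,0,0.0005],[0,0,0]],
  [[0,0,0.0005],[0,0,0]],
  [[0,0,0.0005],[0,0,0]],
  [[0,0,0],[0,0,0]],
  [[0,0,0],[0,0,0]],
  [[0,0,0],[0,0,0]],
  [[0,0,0],[0,0,0]],
  [[0,0,0],[0,0,0]],
  [[0,0,0],[0,0,0]],
  [[0,0,0],[0,0,0]],
])

```text
time: 27.25
eef_pos: [0.5806, 0.3123, 0.2054]
tool_rot: [[-0.974, -0.212, -0.086], [-0.211, 0.977, -0.018], [0.087, 0.0, -0.996]]
wrist_force: [0.2, -0.4, 4.5]
finger_gap: 0.031
gripper_force: 60.7
```

>>> carry_out([
  [[0,0,0.0001],[0,0,0]],
  [[0,0,0.0001],[0,0,0]],
  [[0,0,0],[0,0,0]],
  [[0,0,0],[0,0,0]],
  [[0,0,0],[0,0,0]],
  [[0,0,0],[0,0,0]],
  [[0,0,0],[0,0,0]],
  [[0,0,0],[0,0,0]],
  [[0,0,0],[0,0,0]],
  [[0,0,0],[0,0,0]],
])

```text
time: 28.25
eef_pos: [0.5806, 0.3123, 0.2053]
tool_rot: [[-0.974, -0.212, -0.085], [-0.211, 0.977, -0.018], [0.087, 0.0, -0.996]]
wrist_force: [0.3, 0.2, 6.2]
finger_gap: 0.0311
gripper_force: 61.0
```

```bash
python3 - <<'E' | tail -n +14
from hg import *
now()
E
```

```text
eye rel seat 1.6408228288279844e-05 2.681647293036467e-06 -0.0005348128270867558 F [0.2706 0.1953 6.2182] [-0.2173  1.05   -0.9357  1.0508  0.7297  1.4313  0.7842]
```

>>> carry_out([
  [[0,0,-0.0002],[0,0,0]],
  [[0,0,-0.0002],[0,0,0]],
  [[0,0,0],[0,0,0]],
  [[0,0,0],[0,0,0]],
  [[0,0,0],[0,0,0]],
  [[0,0,0],[0,0,0]],
  [[0,0,0],[0,0,0]],
  [[0,0,0],[0,0,0]],
  [[0,0,0],[0,0,0]],
  [[0,0,0],[0,0,0]],
])

```text
time: 29.25
eef_pos: [0.5806, 0.3122, 0.2055]
tool_rot: [[-0.973, -0.212, -0.086], [-0.211, 0.977, -0.018], [0.088, 0.0, -0.996]]
wrist_force: [0.5, 0.1, 2.8]
finger_gap: 0.0308
gripper_force: 61.0
```

>>> carry_out([
  [[0,0,0],[0,0,0]],
  [[0,0,0],[0,0,0]],
  [[0,0,0],[0,0,0]],
  [[0,0,0],[0,0,0]],
  [[0,0,0],[0,0,0]],
  [[0,0,0],[0,0,0]],
  [[0,0,0],[0,0,0]],
  [[0,0,0],[0,0,0]],
  [[0,0,0],[0,0,0]],
  [[0,0,0],[0,0,0]],
], claw=0.3)

```text
time: 30.25
eef_pos: [0.5806, 0.3122, 0.2055]
tool_rot: [[-0.973, -0.212, -0.086], [-0.211, 0.977, -0.018], [0.088, 0.0, -0.996]]
wrist_force: [-0.1, 0.4, -1.4]
finger_gap: 0.0557
gripper_force: 0.0
```

```bash
python3 - <<'E' | tail -n +14
from hg import *
now();cloud('wrist','wrist6')
cv2.imwrite('pics/w6.png',cv2.imread('pics/wrist6.png')[120:400,160:480])
E
```

```text
eye rel seat -1.2128803959371603e-05 4.96229339623188e-06 -0.0003436401745249562 F [-0.0941  0.3584 -1.4208] [-0.2175  1.0499 -0.9357  1.0502  0.7295  1.432   0.7845]
```

View pics/w6.png

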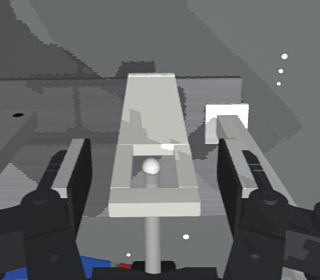

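The bar hangs with the hook's tip ball visible through its hole at crop px (151,166), and the fingers are clear on both sides. Retreating straight up.

>>> carry_out([
  [[0.0004,0,-0.005],[0,0,0]],
  [[0.0006,0,-0.007],[0,0,0]],
  [[0.0009,0,-0.01],[0,0,0]],
  [[0.0009,0,-0.01],[0,0,0]],
  [[0.0009,0,-0.01],[0,0,0]],
  [[0.0009,0,-0.01],[0,0,0]],
  [[0.0013,0,-0.015],[0,0,0]],
  [[0.0013,0,-0.015],[0,0,0]],
  [[0.0013,0,-0.015],[0,0,0]],
  [[0.0013,0,-0.015],[0,0,0]],
])

```text
time: 31.3
eef_pos: [0.5805, 0.3122, 0.3192]
tool_rot: [[-0.974, -0.212, -0.086], [-0.211, 0.977, -0.018], [0.087, 0.001, -0.996]]
wrist_force: [-0.5, 0.5, 0.1]
finger_gap: 0.0556
gripper_force: 0.0
```

>>> carry_out([
  [[0,0,0],[0,0,0]],
  [[0,0,0],[0,0,0]],
  [[0,0,0],[0,0,0]],
  [[0,0,0],[0,0,0]],
  [[0,0,0],[0,0,0]],
  [[0,0,0],[0,0,0]],
  [[0,0,0],[0,0,0]],
  [[0,0,0],[0,0,0]],
  [[0,0,0],[0,0,0]],
  [[0,0,0],[0,0,0]],
])

```text
time: 32.3
eef_pos: [0.5806, 0.3122, 0.3179]
tool_rot: [[-0.974, -0.212, -0.086], [-0.211, 0.977, -0.018], [0.088, 0.0, -0.996]]
wrist_force: [-0.5, 0.8, 0.3]
finger_gap: 0.0558
gripper_force: 0.0
```

```bash
python3 - <<'E' | tail -n +14
from hg import *
now()
def bar(n):
    cloud(n,n+'7'+str(np.random.randint(99)));T=np.load(n+'.npz')['W'].reshape(-1,3)-S;H=np.c_[T@hx,T@hy,T[:,2]]
    b=H[(abs(H[:,0])<.04)&(abs(H[:,1])<.02)&(H[:,2]<.012)&(H[:,2]>-.11)];up=b[b[:,2]>-.03];lo=b[b[:,2]<-.06]
    print(n,len(b),'top',b[:,2].max(),'upper x',np.median(up[:,0]) if len(up) else '','lower x',np.median(lo[:,0]) if len(lo) else '')
for n in('side','wrist','side','wrist'):bar(n)
E
```

```text
eye rel seat 3.731582592518827e-05 -3.417428713232651e-05 0.11205932231201879 F [-0.4848  0.7975  0.3329] [-0.26    0.9547 -0.952   0.8278  0.6716  1.6805  0.876 ]
side 730 top 0.011975244933473933 upper x -0.0019764788279750005 lower x -0.008726359943560535
wrist 2584 top 0.011973668910697816 upper x -0.001157999484350062 lower x -0.008880864094085677
side 725 top 0.011502349695234643 upper x -0.0020298749956068366 lower x -0.008687156159476647
wrist 2578 top 0.011914755982614406 upper x -0.0011351242733869816 lower x -0.008856247059675934
```

The bar hangs still, leaning about 6° as its off-centre foot should make it, and the robot is clear. Handing in.

```bash
python3 -c "
from workcell import hand_in;print(hand_in())"
```

```text
the job is handed in; nothing more can be done
None
```

I drew the silver bus bar out of the rack, hung it on the empty hook, tugged it with about 9 N on the hook and let it go. It was hanging still with the robot clear when I handed in; `hand_in()` returned no verdict.

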